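Lock the reel onto the sloping unwinder with its bayonet cap

ROBOT

A 7-joint arm with a two-finger parallel gripper is mounted at the origin on the work surface. World frame = base frame: x ahead of the robot, y to its left, z up, the work surface at z = 0. Lengths are in mm, angles in rad, forces in N, time in s.
With the tool pointing down it reaches from about 400 to 850 mm from the base axis. Payload 4.5 kg.
Tool frame: the origin (TCP) lies midway between the tips of the shut fingers; the grasp point (between the pads) lies 19 mm behind it; x points along the fingers, y is the direction in which the jaws open and shut, and the axes are right-handed (so a half turn about x gives the same grasp; the last joint's range is limited). The gripper opens to 85 mm and grips with 20 to 120 N. Pads are 22 mm wide; open, the fingers measure 114 mm over their backs; the gripper's body (76 mm by 85 mm) begins 54 mm behind the grasp point. The pads swing forward as they close: fully open they stand 13 mm farther back than shut.
Start: joints at [1.331, 0.689, -0.195, 1.565, 0.157, 0.902, -0.215], TCP at [169.024, -601.735, 231.317] pointing down, gripper open.
Joint ranges: [-3.01, 3.01], [-0.46, 2.08], [-1.47, 1.51], [0.13, 2.56], [-1, 4.14], [0.04, 2.09], [-2.66, 2.66]. Speed limits (rad/s): [2.57, 2.57, 3.14, 3.14, 3.14, 3.14, 3.14].

INTERFACE

Orientations are given as a rotation vector (axis times angle).
In Python, from station import manip gives the robot as it stands.
- The arm moves only by the tool carry_out, never from a script. Its argument "increments" is text: rows parted by semicolons, each of 7 numbers parted by spaces: the shift along the world's x, y, z normalised to -1 to 1, where 1 is 0.025 m, then the turn, a rotation vector about the world's x, y, z normalised to -1 to 1, where 1 is 6 degrees, then the opening, from -1 (shut) to 1 (fully open), so that 0 is half open. A call has exactly 10 rows; each row shifts and turns the commanded pose from where the row before left it; what a row does not reach is not made up. A row lasts 1/12 s, in which the tool goes at most 41.7 mm and 7.16 degrees, less where a joint would pass 70% of its speed; a pose out of reach is approached as far as the arm can. A call with a number of a shift or a turn outside -1 to 1 is refused whole. A call with a gripper value outside its range is refused whole. The fingers move at their own pace and stop on an object; "force" is the grip in N (left out, the last holds). Time passes only in rows, so rows that do not move let the fingers close, or fill a call up. It gives the time, the measured TCP pose, the force and the opening at its end, in the units of the state.
- manip.observe(): the state, without advancing time (a new reading comes with each control period).
- manip.read_camera(name): name is "scene" or "top"; returns the picture (384x512x3 uint8, red, green, blue); there is no depth.
- manip.camera_params(name): a dict with "fx", "fy", "cx", "cy" (pixels), "k1" (the pictures are not rectified: a ray, as slopes to the right and down, at radius r is drawn at 1 + k1 r^2 times it, then the intrinsics apply), "R" (3x3) and "t" (3): a world point X has camera coordinates R X + t. Camera axes: x right, y down, z forward; pixel columns grow to the right and rows downward; lengths in mm; the calibration is good to about 2 mm. A picture is of the moment at which its call begins. camera_params takes no time and is no camera call.
- manip.hand_in(): hands the job in, once; it reports no verdict.
Trained networks look in the newest picture that a camera, given by its name, has taken for a name from the list of things; names that differ only in an ending like _2 or _b are one class to them, and where a whole thing is asked for, a point or a joint stands for the part that bears it (a point fixed in the world has none). Each returns a list of dicts, best first, with "conf" (0 to 1); they miss things now and then, are a little off and sometimes report something else, mostly with a low value. They report only what shows in the picture. A call takes as long as a camera call.
- manip.cut_out(camera, query): "region" (384x512 bool, what is visible of it) and "point" ([column, row] in pixels, amid what is visible of it).
The state is a dict: "clock": time; "joint_positions": joint angles; "qvel": joint speeds; "effort": joint torques, N m; "eef_pos": TCP position; "tool_rot": TCP orientation; "ft_force": force on the tool from outside, world axes, zero at the start; "moment": the same for the moment, N m; "opening": finger opening in mm.
Only numpy, scipy, OpenCV 4.12 (cv2) and the standard library are available. Lean on these libraries where they do the work, as an engineer would, in place of code of your own. Each camera call takes 0.05 s, during which the arm holds its last target.

TASK

The reel is already on the sloping unwinder but its lock cap is off, standing on the table: put it over the spindle so that its slots drop over the cross pin. Push it down against the spring, give it the quarter turn clockwise, and keep hold of it while the spring brings it up slowly into its notches: it must not snap back. Then let go with the cap locked, and leave the other things on the table where they stand.

Things in the scene. Friction and masses are not known exactly. Their poses are not given: they have to be found in the camera images.
- lock_cap: Loose black plastic lock cap, about 140 g, standing on its open rim on the table: a hollow round cap 58 mm across and 47 mm high, bore 36 mm wide and 41 mm deep, with a straight grip bar across its top and two J-shaped slots through its wall. Origin: centre of the open rim (underside); z up through the bar, x along the bar. Same after a half turn. Not the plain cone and not the jar beside it.
- cap_bar (a point): Centre of the cap's flat-sided grip bar, on its axis 60 mm above the rim. Bar 54 mm long (x), 16 mm thick (y), from 47 to 72 mm above the rim. Axes as lock_cap's.
- cap_slot (a point): Mouth of one slot, in the rim under the bar's +x end (the other is under the -x end), 23 mm from the axis. 34 degrees wide: it takes the 8 mm pin with 4 degrees of play either way. The slot rises from the rim and, 14 to 25 mm above it, turns sideways into a channel in which the pin runs when the pushed-down cap is turned clockwise as seen from above (its bar end).
- cap_notch (a point): Notch at the end of that channel, 80 degrees from the slot's mouth; 40 degrees wide, 4 mm deeper than the channel's floor. This point: its floor, 10 mm above the rim, 23 mm from the axis. A wall beyond it stops the turn at about 87 degrees. A pin resting in each notch is the locked state: the spring then presses the notch floors up against the pin.
- reel_stand: The unwinder: grey steel bench stand, base 200 x 170 mm, fixed to the table, with a sprung 190 mm reel on a spindle that slopes 30 degrees from vertical towards the stand's front. Origin: centre of the base's underside; z up; -x is the front, towards which the spindle's top leans. A guide roller 93 mm high stands 55 mm forward and 118 mm to +y of the origin.
- pin_centre (a point): Middle of the cross pin, on the spindle's axis; z points up along the sloping spindle, y is level (the stand's y). It does not turn with the spindle. The pin is an 8 mm steel rod whose two ends stand out to 27 mm from the axis; its direction is NOT given: it lies within 32 degrees of this y axis either way, to be seen or felt for. A brake holds the spindle up to 1.5 N m.
- spindle_tip (a point): Top of the 31 mm steel spindle, on its axis, 18 mm above pin_centre; the last 10 mm taper to 15 mm across. Axes as pin_centre. A cap whose slots miss the pin stops with its rim 4 mm above pin_centre (14 mm below this tip); a cap that finds it drops 12 mm farther, to the reel's hub.
- reel_pad (a joint): How far (m) the sprung reel is pushed down along the spindle by the cap's rim: 0 free (72 mm hub face 8 mm below pin_centre), 0.016 bottom. Spring: about 6 N at 0, 0.5 N more per mm. The pin is level with the channel's floor at 0.010 and meets its roof at 0.013; locked, with the pin in the notches, it reads 0.006 (cap rim 14 mm below pin_centre).
- core_adaptor: Bystander: plain black cone, 76 mm across and 45 mm high, no bar. Origin under its centre. It, the jar and the cap stand right of the stand in changing order.
- stud_jar: Bystander: small clear jar with a red lid, 64 mm across and 70 mm high. Origin under its centre.
- thread_cone_a: Bystander: brown thread cone, 60 mm across, 110 mm high, behind and right of the stand. Origin under its centre.
- thread_cone_b: Bystander: dark thread cone, 60 mm across, 110 mm high, left of the stand. Origin under its centre.
- stapler: Bystander: stapler, 135 x 36 mm, 45 mm high, far right. Origin under its centre.
- calculator: Bystander: flat grey desk calculator, 150 x 85 mm, 15 mm high, far left. Origin under its centre.

How it is judged:
By the outcome, as a careful person would: the job done as asked, in the order asked, and still so for the second after the job is handed in, with the robot touching nothing.
It also fails if it takes over 70 s, if anything falls off the work surface, if the arm or the gripper's body presses on something with over 40 N, if the wrist force passes 120 N, or if a joint passes its speed limit or range.

## Working session

There is one attempt and no reset: what is moved stays moved. The work goes in short steps, Python scripts to look and compute and a tool call to move; the robot and the scene stay as the last step left them, time stands still between calls to the robot, and variables do not carry over. Pictures are saved under pics/ and viewed, and the job is handed in when it is done.

Besides the shell and the picture viewer there is one more tool, called by a JSON object that holds its "name" and its "arguments". carry_out: Moves the arm, as the interface text tells. Scaled input: -1 to 1 covers 0.025 m each way for a shift and 6 degrees each way for a turn. Its arguments: {"type":"object","properties":{"increments":{"type":"string"},"force":{"type":"number"}},"required":["increments"]}

```bash
ls; mkdir -p pics
python3 - <<'E'
from station import manip
import cv2
print(manip.observe())
for n in("scene","top"):
    im=manip.read_camera(n); cv2.imwrite(f"pics/{n}0.png",im[:,:,::-1]); print(n,manip.camera_params(n))
E
```

```text
pics
{'clock': 0.0, 'joint_positions': array([ 1.3307955 ,  0.68998184, -0.1945431 ,  1.56636596,  0.15726619,
        0.90251865, -0.21509402]), 'qvel': array([ 0.00046825, -0.00139655, -0.00178382,  0.00086191, -0.00136116,
        0.00130589,  0.00071344]), 'effort': array([-2.98433781e-05, -5.39620614e+01, -1.26673043e+00, -1.58541602e+01,
        9.03095759e-03,  9.48444125e-03,  1.99736036e-05]), 'eef_pos': array([ 168.78732904, -601.08260083,  230.48028841]), 'tool_rot': array([ 2.07530387,  0.28798798, -2.07604197]), 'ft_force': array([0.28312115, 0.1517979 , 0.15323756]), 'moment': array([-0.01506392,  0.03178156,  0.00131211]), 'opening': 85.23695821862593}
scene {'fx': 457.6121717585099, 'fy': 457.6121717585099, 'cx': 262.0746310422959, 'cy': 197.64990970000062, 'k1': -0.05373234433867711, 'R': array([[ 0.16260091,  0.98660618,  0.0130076 ],
       [ 0.5590079 , -0.08124994, -0.82517187],
       [-0.8130628 ,  0.14144505, -0.56473196]]), 't': array([-173.66192981, -214.75349357, 1972.020436  ])}
top {'fx': 365.919811745758, 'fy': 365.919811745758, 'cx': 255.58978140090417, 'cy': 190.92437652469928, 'k1': -0.05458218987527066, 'R': array([[-0.15803064, -0.98742914, -0.00316518],
       [-0.96570133,  0.15522049, -0.20815268],
       [ 0.20602732, -0.02983788, -0.97809122]]), 't': array([ 168.27876912,  557.92031931, 1079.46288877])}
```

View pics/scene0.png

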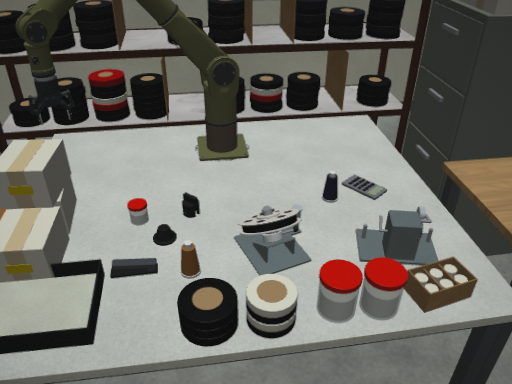

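View pics/top0.png

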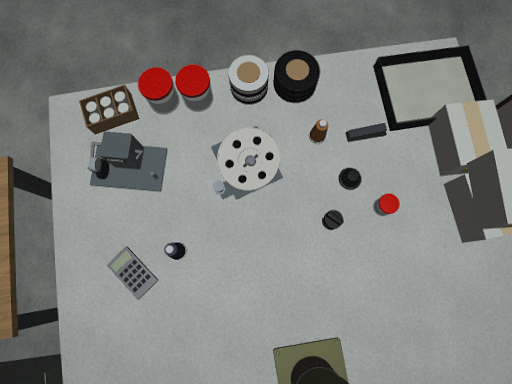

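```bash
cat > h.py <<'E'
import numpy as np, cv2
from scipy.optimize import least_squares
from scipy.spatial.transform import Rotation as Ro
from station import manip
C={n:manip.camera_params(n) for n in("scene","top")}
def proj(n,X):
    c=C[n]; X=np.atleast_2d(X); p=X@np.array(c["R"]).T+c["t"]; s=p[:,:2]/p[:,2:]
    s=s*(1+c["k1"]*(s**2).sum(1,keepdims=True))
    return s*[c["fx"],c["fy"]]+[c["cx"],c["cy"]]
def tri(us,ut):
    f=lambda X:np.r_[proj("scene",X)[0]-us,proj("top",X)[0]-ut]
    r=least_squares(f,[600,-100,60]); return r.x,np.abs(r.fun).max()
def onz(n,u,z):
    f=lambda q:proj(n,[q[0],q[1],z])[0]-u
    return least_squares(f,[600,-100]).x
def crop(n,im,c,h,s,name):
    x,y=int(c[0]),int(c[1]); k=im[max(0,y-h):y+h,max(0,x-h):x+h,::-1]
    cv2.imwrite(name,cv2.resize(k,None,fx=s,fy=s,interpolation=cv2.INTER_CUBIC))
E
python3 - <<'E'
from h import *
im={n:manip.read_camera(n) for n in C}
for q in("lock_cap","cap_bar","cap_slot","pin_centre","spindle_tip","reel_stand","reel_pad","core_adaptor","stud_jar"):
    for n in C:
        r=manip.cut_out(n,q)
        print(q,n,[(round(d["conf"],2),np.round(d["point"],1).tolist(),int(d["region"].sum())) for d in r[:3]])
crop("scene",im["scene"],(190,205),20,14,"pics/c1.png")
crop("top",im["top"],(333,219),20,14,"pics/c2.png")
crop("scene",im["scene"],(272,232),45,8,"pics/c3.png")
crop("top",im["top"],(250,160),45,8,"pics/c4.png")
E
cd pics; python3 -c "
import cv2,numpy as np
a=[cv2.resize(cv2.imread(f'c{i}.png'),(400,300) if 0 else (300,300)) for i in(1,2,3,4)]
cv2.imwrite('m1.png',np.vstack([np.hstack(a[:2]),np.hstack(a[2:])]))"
```

```text
lock_cap scene [(0.9, [190.6, 206.4], 358)]
lock_cap top [(0.7, [327.4, 219.5], 327)]
cap_bar scene [(0.7, [187.5, 205.3], 373)]
cap_bar top [(0.67, [332.5, 217.9], 328)]
cap_slot scene [(0.85, [192.4, 205.9], 351), (0.21, [272.3, 224.3], 1589)]
cap_slot top [(0.63, [331.0, 220.9], 288), (0.58, [175.9, 251.3], 312)]
pin_centre scene [(0.59, [272.4, 227.6], 1602)]
pin_centre top [(0.89, [246.3, 158.2], 3087)]
spindle_tip scene [(0.65, [269.4, 221.6], 1727)]
spindle_tip top [(0.74, [245.4, 155.4], 3009)]
reel_stand scene [(0.93, [270.8, 245.6], 3627)]
reel_stand top [(0.79, [246.7, 157.3], 3563), (0.53, [349.8, 179.4], 372)]
reel_pad scene [(0.62, [269.0, 219.1], 1056), (0.33, [329.1, 190.7], 381)]
reel_pad top [(0.91, [246.3, 157.1], 2886)]
core_adaptor scene [(0.72, [163.2, 233.2], 412)]
core_adaptor top [(0.59, [349.6, 181.7], 394)]
stud_jar scene [(0.72, [138.0, 208.1], 486)]
stud_jar top [(0.67, [384.5, 202.0], 421), (0.17, [173.3, 250.1], 288)]
```

View pics/m1.png

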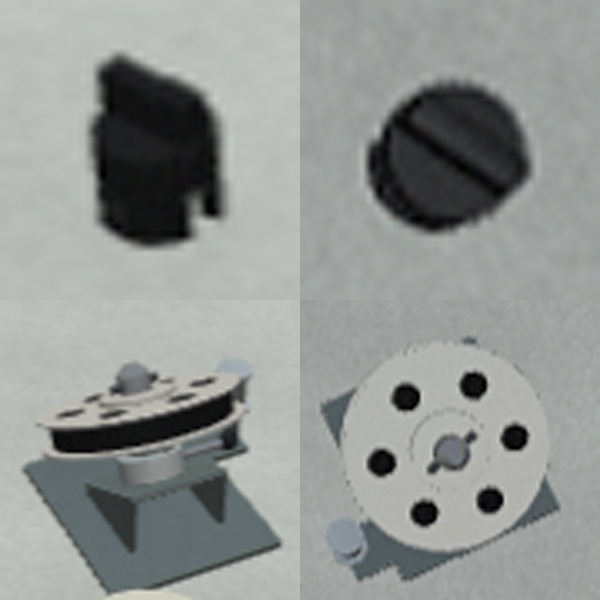

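View pics/c3.png

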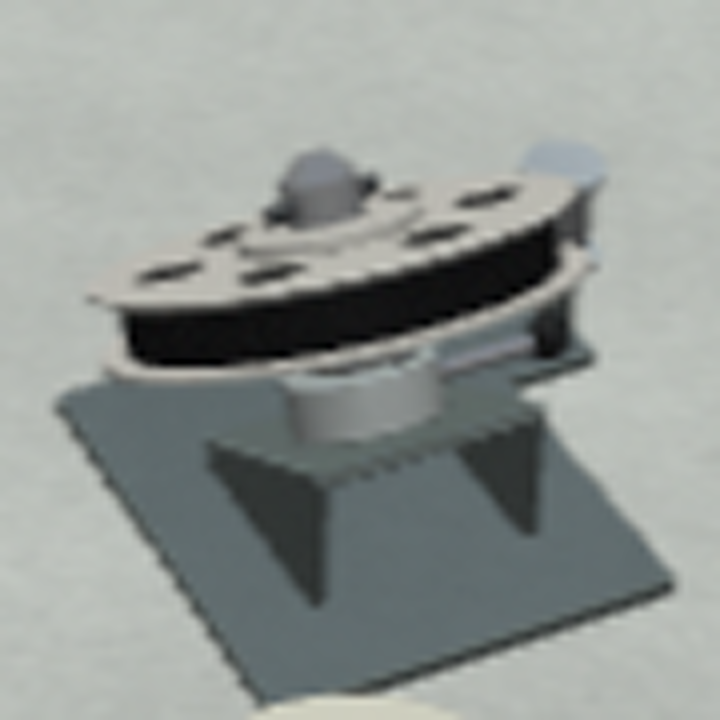

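View pics/c4.png

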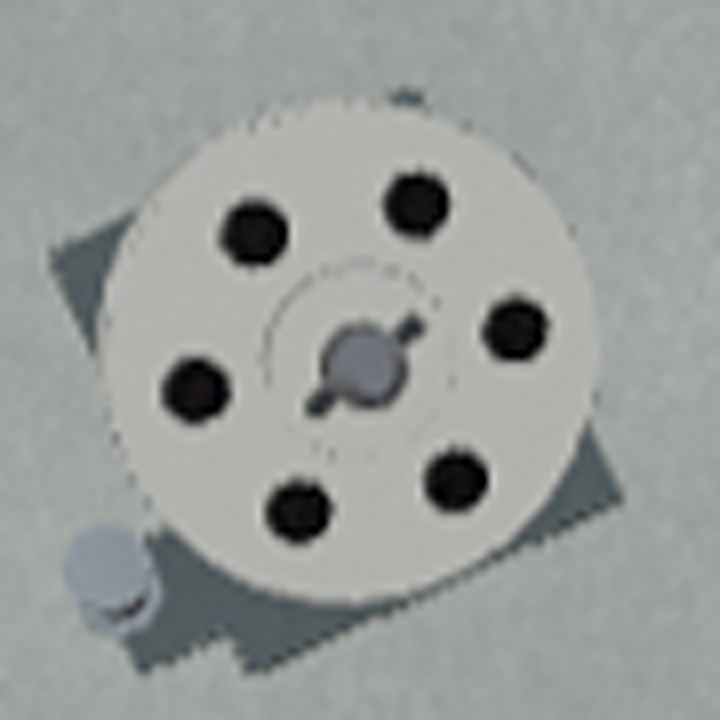

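```bash
python3 - <<'E'
from h import *
s=lambda x,y:np.array([227+x/8-.45,187+y/8-.45]); t=lambda x,y:np.array([205+x/8-.45,115+y/8-.45])
for z in (0,8):
    print(z,"top",[onz("top",t(*p),z).round(0).tolist() for p in((52,248),(622,495),(255,672),(140,672))],"scene",[onz("scene",s(*p),z).round(0).tolist() for p in((60,402),(262,702),(672,585),(590,355))])
for nm,a,b in(("pinR",(275,215),(412,327)),("pin-scene-right",(372,182),(320,405)),("roller",(567,160),(107,562)),("pinR?",(275,215),(412,327))):
    print(nm,*tri(s(*a),t(*b)))
# spindle dome centre
print("spindle~",*tri(s(318,168),t(366,365)))
# cap bar ends c1 origin (170,185) scale 14 -> shown 300/560
E
python3 - <<'E'
import cv2
for i in(1,2):
    k=cv2.imread(f'pics/c{i}.png'); print(k.shape)
E
```

```text
0 top [[768.0, 200.0], [624.0, -19.0], [575.0, 142.0], [582.0, 188.0]] scene [[608.0, -16.0], [790.0, 38.0], [751.0, 202.0], [610.0, 203.0]]
8 top [[765.0, 199.0], [622.0, -18.0], [573.0, 142.0], [581.0, 188.0]] scene [[618.0, -17.0], [798.0, 36.0], [760.0, 199.0], [619.0, 200.0]]
pinR [668.93581332  61.0747038  129.93318259] 0.16104278902957958
pin-scene-right [646.3278745  100.71777183 124.76594918] 0.30407240076885955
roller [606.10898308 188.31800316  97.59135598] 0.047349041482732446
pinR? [668.93581332  61.0747038  129.93318259] 0.16104278902957958
spindle~ [654.27228877  80.13089494 139.09890275] 0.3046001930317175
(560, 560, 3)
(560, 560, 3)
```

View pics/c1.png

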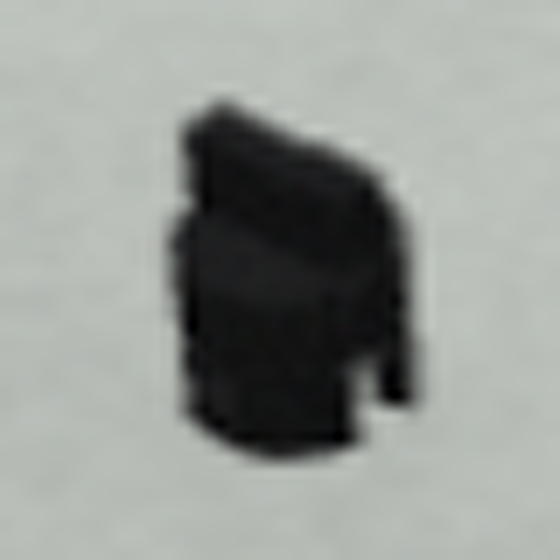

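View pics/c2.png

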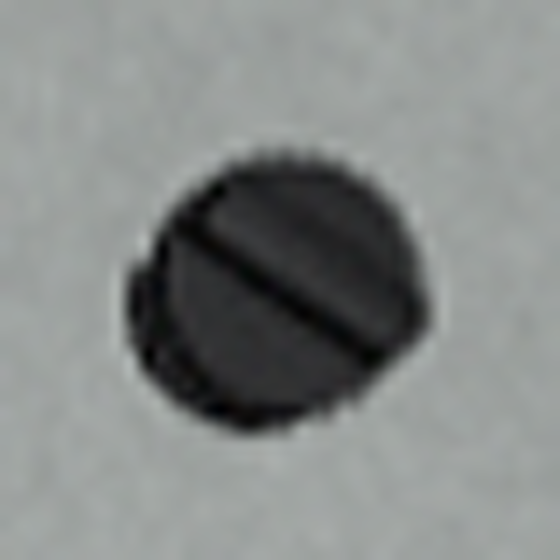

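```bash
cat > fit.py <<'E'
from h import *
from scipy.ndimage import map_coordinates
im={n:cv2.imread(f"pics/{n}0.png") for n in C}
g={n:cv2.cvtColor(im[n],cv2.COLOR_BGR2GRAY).astype(float) for n in C}
def edge(n,P,Q,w=3,sign=None):
    """P: world pts on curve (N,3), Q: neighbours for tangent. returns residual px along normal, valid"""
    a=proj(n,P);b=proj(n,Q);t=b-a;t/=np.linalg.norm(t,axis=1,keepdims=True);nn=np.c_[-t[:,1],t[:,0]]
    d=np.arange(-w,w+.01,.25)
    S=a[:,None]+nn[:,None]*d[None,:,None]
    v=map_coordinates(cv2.GaussianBlur(g[n],(0,0),.7),[S[...,1],S[...,0]],order=1)
    gr=np.gradient(v,axis=1)/.25
    if sign is None: m=np.abs(gr)
    else: m=gr*sign
    k=m.argmax(1); pk=m[np.arange(len(k)),k]
    return a,nn,d[k],pk
E
cat > stand.py <<'E'
from fit import *
s=lambda x,y:np.array([227+x/8-.45,187+y/8-.45]); t=lambda x,y:np.array([205+x/8-.45,115+y/8-.45])
def model(q):
    x,y,yaw,px,pz,pa,tb,tilt=q
    R=Ro.from_euler('z',yaw).as_matrix(); o=np.array([x,y,0])
    W=lambda p:np.asarray(p)@R.T+o
    Rp=Ro.from_euler('y',-tilt).as_matrix()
    pc=np.array([px,0,pz]); S=lambda p:W(np.asarray(p)@Rp.T+pc)
    return W,S
def res(q):
    W,S=model(q); x,y,yaw,px,pz,pa,tb,tilt=q
    pd=np.array([-np.sin(pa),np.cos(pa),0])*27
    o=[]
    add=lambda n,X,u,w=1:o.extend(w*(proj(n,X)[0]-u))
    add("top",W([100,85,tb]),t(52,248)); add("top",W([-100,-85,tb]),t(622,495))
    add("scene",W([-100,-85,tb]),s(60,402)); add("scene",W([100,-85,tb]),s(262,702)); add("scene",W([100,85,tb]),s(672,582))
    add("scene",W([-55,118,93]),s(567,160));add("top",W([-55,118,93]),t(107,562))
    # pin ends slightly inside the visible end
    add("scene",S(-pd),s(272,215),2);add("scene",S(pd),s(375,180),2)
    add("top",S(-pd),t(420,322),2);add("top",S(pd),t(312,408),2)
    add("scene",S([0,0,18]),s(320,152),1);add("top",S([0,0,16]),t(366,368),1)
    o.append((tilt-np.radians(30))/np.radians(1)); o.append((tb-10)/5)
    return np.array(o)
q0=[692,90,.28,-36,127,.3,10,np.radians(30)]
r=least_squares(res,q0,loss='soft_l1'); q=r.x
if __name__=="__main__":
    print(np.round(q,3),np.degrees(q[[2,5,7]]).round(2)); print(res(q).round(2))
    W,S=model(q); print("pin",S([0,0,0]).round(1),"u",(S([0,0,1])-S([0,0,0])).round(4)); 
    np.save("q.npy",q)
    th=np.linspace(0,2*np.pi,100)
    for n,c in(("scene",(272,232)),("top",(250,160))):
        k=cv2.resize(im[n][c[1]-45:c[1]+45,c[0]-45:c[0]+45],None,fx=8,fy=8,interpolation=cv2.INTER_CUBIC)
        dr=lambda X,col:cv2.polylines(k,[np.round((proj(n,X)-[c[0]-45,c[1]-45]+.45)*8).astype(int)],False,col,1)
        tb=q[6];B=np.array([[100,85,tb],[100,-85,tb],[-100,-85,tb],[-100,85,tb],[100,85,tb]]);dr(W(B),(0,0,255));B[:,2]=0;dr(W(B),(0,255,255))
        for d,rad in((-8,36),(-12,95),(-14,95),(0,15.5),(8,15.5),(18,7.5)):
            dr(S(np.c_[rad*np.cos(th),rad*np.sin(th),0*th+d]),(0,255,0) if rad<90 else (255,0,255))
        pd=np.array([-np.sin(q[5]),np.cos(q[5]),0])*27; dr(S([pd,-pd]),(255,0,0)); dr(S([[0,0,-8],[0,0,18]]),(255,255,0))
        dr(W(np.c_[-55+14*np.cos(th),118+14*np.sin(th),0*th+93]),(0,128,255))
        cv2.imwrite(f"pics/fit_{n}.png",k)
E
python3 stand.py
```

```text
[ 6.90859e+02  9.02200e+01  2.74000e-01 -3.38500e+01  1.28187e+02
  2.95000e-01  1.27310e+01  5.22000e-01] [15.7  16.91 29.93]
[-0.17 -0.12  0.56  1.02 -0.63 -1.09  0.4   1.66  0.55  0.21  0.05  1.14
 -0.09  0.41 -0.62  0.14  0.62 -0.02  0.03 -1.33 -0.66  0.7  -0.67 -0.12
  0.89  0.46 -0.07  0.55]
pin [658.3  81.1 128.2] u [-0.4803 -0.135   0.8667]
```

Run:
```python
from h import *
c2=lambda x,y:np.array([313+x/14-.46,199+y/14-.46]); c1=lambda x,y:np.array([170+x/14-.46,185+y/14-.46])
# bar lower side bottom edge (z=47) & top edge
for z in(47,72):
    a=onz("top",c2(185,220),z);b=onz("top",c2(385,358),z);print(z,a,b,np.degrees(np.arctan2(*(a-b)[::-1])))
st=manip.observe();print(Ro.from_rotvec(st["tool_rot"]).as_matrix().round(3))
```

```text
47 [ 472.26003852 -126.12403872] [ 434.96791023 -163.88031849] 45.354352379973356
72 [ 469.38834217 -120.83971667] [ 432.92457557 -157.75732466] 45.35435237975818
[[ 0.     0.27  -0.963]
 [-0.    -0.963 -0.27 ]
 [-1.     0.    -0.   ]]
```

View pics/fit_scene.png

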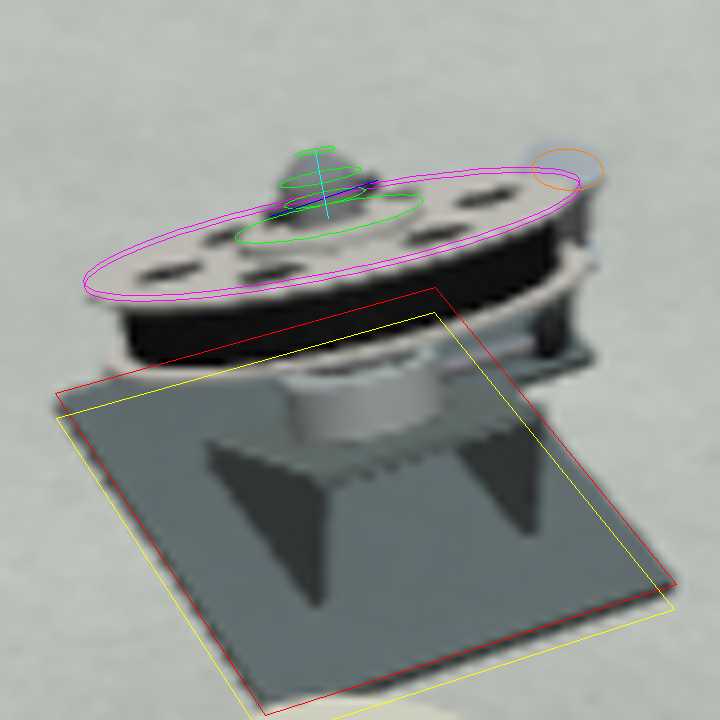

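View pics/fit_top.png

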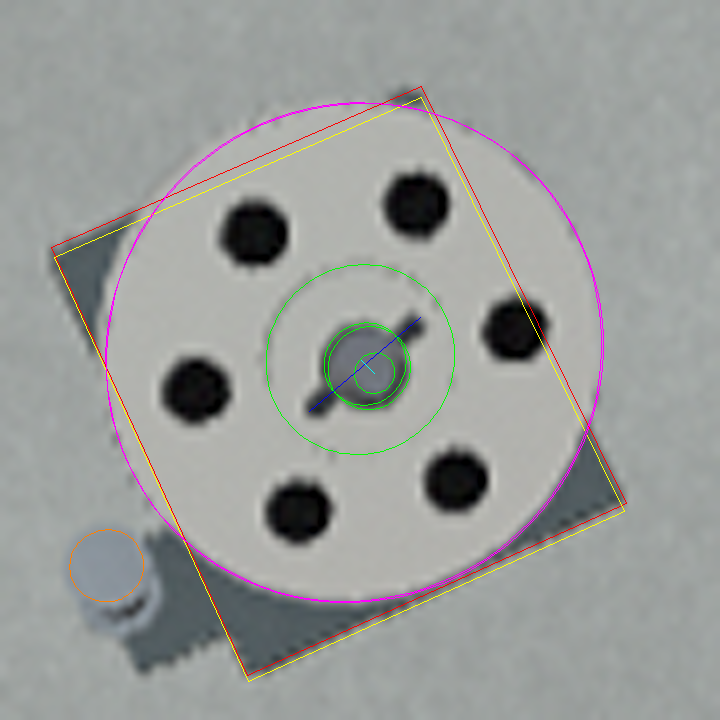

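```bash
cat > stand2.py <<'E'
import stand; from stand import *
th=np.linspace(0,2*np.pi,73)[:-1]
def curves(q,d):
    W,S=model(q); tb=q[6]; L=[]
    B=lambda a,b:(lambda f:W(np.array(a)+(np.array(b)-np.array(a))*f[:,None]))
    f=np.linspace(.05,.95,20)
    circ=lambda r,z,t:S(np.c_[r*np.cos(t),r*np.sin(t),0*t+z])
    L.append(("top",circ(95,d,th),circ(95,d,th+.01)))
    L.append(("scene",circ(95,d,th),circ(95,d,th+.01)))
    for n,a,b,f in(("top",(-100,-85,tb),(-100,60,tb),np.linspace(.05,.9,15)),("top",(-100,-85,tb),(0,-85,tb),np.linspace(.1,.35,6)),
        ("top",(100,85,tb),(0,85,tb),np.linspace(.1,.45,6)),
        ("scene",(-100,-85,tb),(100,-85,tb),np.linspace(.05,.95,20)),("scene",(100,85,0),(100,-85,0),np.linspace(.05,.6,15)),):
        L.append((n,B(a,b)(f),B(a,b)(f+.01)))
    return L
def full(p,fixed):
    q=p[:8]; d=p[8]; off={"scene":p[9:11],"top":p[11:13]}
    o=[]
    for (n,P,Q),(a,nn,dd,pk) in zip(curves(q,d),fixed):
        w=(pk>12)*1.0
        o.append(w*(((proj(n,P)+off[n]-a)*nn).sum(1)-dd)*.7)
    W,S=model(q);pa=q[5];pd=np.array([-np.sin(pa),np.cos(pa),0])*27
    o2=[]
    add=lambda n,X,u,w=2:o2.extend(w*(proj(n,X)[0]+off[n]-u))
    add("scene",S(-pd),s(272,215));add("scene",S(pd),s(375,180))
    add("top",S(-pd),t(420,322));add("top",S(pd),t(312,408))
    add("top",W([-55,118,93]),t(107,562)); add("scene",W([-55,118,93]),s(567,160))
    o.append(o2); o.append(p[9:13]/.5); o.append([(q[7]-np.radians(30))/np.radians(.5),(d+12)/3,(q[6]-10)/4])
    return np.concatenate(o)
p=np.r_[q,-12,0,0,0,0]
def refix(p):
    F=[]
    for n,P,Q in curves(p[:8],p[8]):
        off=p[9:11] if n=="scene" else p[11:13]
        a=proj(n,P)+off;b=proj(n,Q)+off;t_=b-a;t_/=np.linalg.norm(t_,axis=1,keepdims=True);nn=np.c_[-t_[:,1],t_[:,0]]
        dd=np.arange(-2.5,2.51,.25);S_=a[:,None]+nn[:,None]*dd[None,:,None]
        v=map_coordinates(cv2.GaussianBlur(g[n],(0,0),.6),[S_[...,1],S_[...,0]],order=1)
        m=np.abs(np.gradient(v,axis=1)/.25)*np.exp(-dd**2/8); k=m.argmax(1)
        F.append((a,nn,dd[k],m[np.arange(len(k)),k]))
    return F
for i in range(15):
    F=refix(p); r=least_squares(full,p,args=(F,),loss='soft_l1',f_scale=.5); p=r.x
print(p.round(2),np.degrees(p[[2,5,7]]).round(2)); print([np.abs(x[2][x[3]>12]).mean().round(2) for x in F],full(p,F)[-19:].round(2))
J=r.jac;cov=np.linalg.inv(J.T@J);print("sd",np.sqrt(np.diag(cov)).round(2))
q=p[:8];W,S=model(q);pa=q[5];pd=S([-np.sin(pa),np.cos(pa),0])-S([0,0,0]);u=S([0,0,1])-S([0,0,0])
print("pin",S([0,0,0]).round(1),"u",u.round(4),"pindir",pd.round(4))
np.save("p.npy",p)
for n,c in(("scene",(272,232)),("top",(250,160))):
    off=p[9:11] if n=="scene" else p[11:13]
    k=cv2.resize(im[n][c[1]-45:c[1]+45,c[0]-45:c[0]+45],None,fx=8,fy=8,interpolation=cv2.INTER_CUBIC)
    dr=lambda X,col:cv2.polylines(k,[np.round((proj(n,X)+off-[c[0]-45,c[1]-45]+.45)*8).astype(int)],False,col,1)
    for (m,P,Q) in curves(q,p[8]):
        if m==n: dr(P,(255,0,255))
    for d,rad in((-8,36),(8,15.5),(18,7.5)): dr(S(np.c_[rad*np.cos(th),rad*np.sin(th),0*th+d]),(0,255,0))
    dr(S(27*np.array([[-np.sin(pa),np.cos(pa),0],[np.sin(pa),-np.cos(pa),0]])),(255,0,0))
    cv2.imwrite(f"pics/fit2_{n}.png",k)
a,b=cv2.imread("pics/fit2_scene.png"),cv2.imread("pics/fit2_top.png");cv2.imwrite("pics/fit2.png",cv2.resize(np.hstack([a,b])[100:700],(800,333),interpolation=cv2.INTER_AREA))
E
python3 stand2.py
```

```text
[ 6.8835e+02  9.1640e+01  2.9000e-01 -3.6140e+01  1.2274e+02  2.9000e-01
  3.2000e+00  5.5000e-01 -1.8500e+01 -9.0000e-02 -4.9000e-01 -1.1000e-01
 -1.4300e+00] [16.41 16.58 31.32]
[np.float64(0.4), np.float64(0.52), np.float64(0.5), np.float64(0.29), np.float64(0.38), np.float64(0.16), np.float64(0.37)] [-1.03  0.25 -0.02  0.15  0.01 -0.2  -0.47  1.86 -0.28  0.36 -0.38 -0.07
 -0.18 -0.98 -0.21 -2.87  2.64 -2.17 -1.7 ]
sd [6.05 1.93 0.01 1.64 1.94 0.05 4.29 0.01 1.42 0.44 1.28 0.44 2.01]
pin [653.7  81.4 122.7] u [-0.4987 -0.1468  0.8543] pindir [-0.5045  0.8506 -0.1483]
```

View pics/fit2.png

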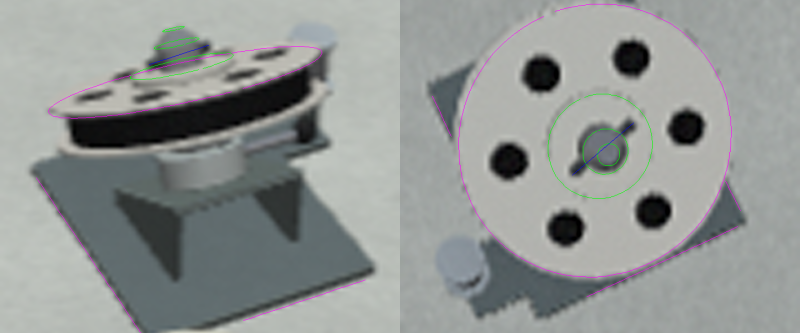

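View pics/fit2_scene.png

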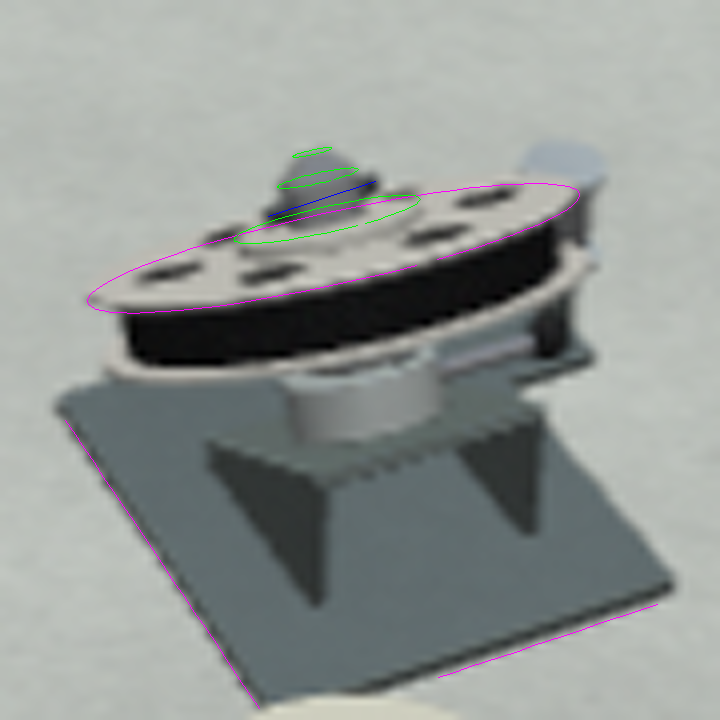

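Run:
```python
from stand import *
yaw=np.radians(16.2);tilt=np.radians(30)
Rs=(Ro.from_euler('z',yaw)*Ro.from_euler('y',-tilt)).as_matrix();pc=np.array([658,81,127.5])
S=lambda X:np.asarray(X)@Rs.T+pc
def patch(q):  # q=(dx,dy image off),pa -> score: mean darkness along pin outside the spindle minus flanks
    pass
# score angle: darkness along pin segments r 17..27 relative to flanks
for n in C:
    G=cv2.GaussianBlur(g[n],(0,0),.5)
    best=[]
    for dx in np.arange(-1.5,1.51,.25):
      for dy in np.arange(-1.5,1.51,.25):
        for pa in np.radians(np.arange(-5,40,1)):
            d=np.array([-np.sin(pa),np.cos(pa),0]);e=np.array([np.cos(pa),np.sin(pa),0])
            r=np.r_[np.linspace(-26,-19,8),np.linspace(19,26,8)]
            def m(o,r=r):
                X=proj(n,S(r[:,None]*d+o*e+[0,0,2]))+[dx,dy]
                return map_coordinates(G,[X[:,1],X[:,0]],order=1)
            sc=(m(9)+m(-9)-2*m(0)).mean() if n=="top" else (m(9)+m(-9)-2*m(0)).mean()
            # end contrast
            best.append((sc,dx,dy,np.degrees(pa)))
    best.sort(reverse=True); b=np.array(best[:40]); print(n,b[:4].round(2).tolist(),b.mean(0).round(2),b.std(0).round(2))
```

```text
scene [[81.94, 0.25, 1.0, 21.0], [81.76, 0.25, 1.25, 21.0], [81.69, 0.25, 1.0, 22.0], [81.65, 0.25, 1.25, 22.0]] [79.65  0.34  1.09 21.78] [1.24 0.23 0.15 2.13]
top [[215.92, -0.25, 0.25, 16.0], [215.23, -0.25, 0.25, 15.0], [214.31, 0.0, 0.0, 16.0], [213.9, -0.25, 0.0, 16.0]] [ 2.0994e+02 -1.8000e-01  1.3000e-01  1.5720e+01] [2.73 0.24 0.24 1.18]
```

```bash
cat > capfit.py <<'E'
from h import *
from scipy.optimize import minimize
th=np.linspace(0,2*np.pi,60)
def capmask(n,c,Rm,shape,org,up,off=(0,0)):
    m=np.zeros(shape,np.uint8)
    cyl=np.vstack([np.c_[29*np.cos(th),29*np.sin(th),0*th+z] for z in(0,47)])
    bar=np.array([[a,b,z] for a in(-27,27) for b in(-8,8) for z in(47,72)],float)
    for P in(cyl,bar):
        X=(proj(n,P@Rm.T+c)+off-org+.5)*up
        cv2.fillConvexPoly(m,cv2.convexHull(np.round(X*16).astype(np.int32)),1,shift=4)
    return m.astype(float)
if __name__=="__main__":
    im={n:cv2.imread(f"pics/{n}0.png") for n in C}
    B={"scene":(190,205),"top":(333,219)};up=8;h=20;M={}
    for n,c in B.items():
        k=cv2.cvtColor(im[n][c[1]-h:c[1]+h,c[0]-h:c[0]+h],cv2.COLOR_BGR2GRAY).astype(float)
        k=cv2.resize(k,None,fx=up,fy=up,interpolation=cv2.INTER_CUBIC); M[n]=np.clip((160-k)/(160-40),0,1)>.5
    def cost(v,ns,full=False):
        x,y,ya=v[0],v[1],v[2];R=Ro.from_euler('z',ya).as_matrix();e=[]
        for n in ns:
            m=cv2.GaussianBlur(capmask(n,np.array([x,y,0]),R,M[n].shape,np.array(B[n])-h,up),(0,0),4)
            e.append(((m-cv2.GaussianBlur(M[n].astype(float),(0,0),4))**2).sum())
        return e if full else sum(e)
    x0=[452,-140,np.radians(45)]
    for ns in(["scene"],["top"],["scene","top"]):
        b=min((minimize(cost,[453,-140,np.radians(a)],args=(ns,),method="Nelder-Mead",options=dict(initial_simplex=[[450,-142,np.radians(a)],[458,-142,np.radians(a)],[450,-134,np.radians(a)],[450,-142,np.radians(a+10)]])) for a in(35,45,55)),key=lambda r:r.fun)
        print(ns,b.x[:2].round(1),np.degrees(b.x[2]).round(1),b.fun,cost(b.x,["scene","top"],True))
    v=b.x;R=Ro.from_euler('z',v[2]).as_matrix();o=[]
    for n in B:
        k=cv2.resize(im[n][B[n][1]-h:B[n][1]+h,B[n][0]-h:B[n][0]+h],None,fx=10,fy=10,interpolation=cv2.INTER_CUBIC)
        org=np.array(B[n])-h
        for P in ([np.c_[29*np.cos(th),29*np.sin(th),0*th+z] for z in(0,47)]+[np.array([[a,b_,z] for a,b_ in((27,8),(27,-8),(-27,-8),(-27,8),(27,8))],float) for z in(47,72)]):
            cv2.polylines(k,[np.round((proj(n,P@R.T+[v[0],v[1],0])-org+.45)*10).astype(int)],False,(0,0,255) if len(P)>10 else (0,255,0),1)
        o.append(k)
    cv2.imwrite("pics/capfit.png",np.hstack(o))
    # pin re-triangulation
    yaw=np.radians(16.2);Rs=(Ro.from_euler('z',yaw)*Ro.from_euler('y',-np.radians(30))).as_matrix()
    X=np.array([658,81,127.5])+2*Rs[:,2]
    print(tri(proj("scene",X)[0]+[.3,1.1],proj("top",X)[0]+[-.18,.15])[0]-2*Rs[:,2])
E
python3 capfit.py
```

```text
['scene'] [ 453.8 -148.3] 39.2 786.5665448343611 [np.float64(786.5665448343611), np.float64(596.6373871300516)]
['top'] [ 455.1 -146.7] 40.0 146.42549548975802 [np.float64(1116.0496222961106), np.float64(146.42549548975802)]
['scene', 'top'] [ 455.  -147.6] 39.8 1102.5816975049765 [np.float64(890.2923211950913), np.float64(212.28937630988514)]
[658.74872108  81.67050635 123.8730166 ]
```

View pics/capfit.png

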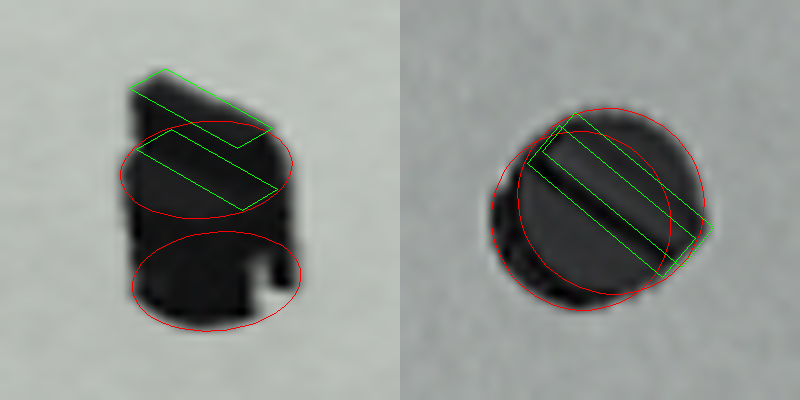

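{"name": "carry_out", "arguments": {"increments": "0.57 0.91 -0.16 0 0 0.25 0;0.57 0.91 -0.16 0 0 0.25 0;0.57 0.91 -0.16 0 0 0.25 0;0.57 0.91 -0.16 0 0 0.25 0;0.57 0.91 -0.16 0 0 0.25 0;0.57 0.91 -0.16 0 0 0.25 0;0.57 0.91 -0.16 0 0 0.25 0;0.57 0.91 -0.16 0 0 0.25 0;0.57 0.91 -0.16 0 0 0.25 0;0.57 0.91 -0.16 0 0 0.25 0", "force": 40}}

```text
clock: 1.93
eef_pos: [312.2, -373.3, 191.4]
tool_rot: [1.919, 0.527, -1.918]
ft_force: [0.5, 1.2, 0.1]
opening: 42.6
```

{"name": "carry_out", "arguments": {"increments": "0.57 0.91 -0.16 0 0 0.24 0;0.57 0.91 -0.16 0 0 0.24 0;0.57 0.91 -0.16 0 0 0.24 0;0.57 0.91 -0.16 0 0 0.24 0;0.57 0.91 -0.16 0 0 0.24 0;0.57 0.91 -0.16 0 0 0.24 0;0.57 0.91 -0.16 0 0 0.24 0;0.57 0.91 -0.16 0 0 0.24 0;0.5 0.8 -0.16 0 0 0.24 0;0 0 0 0 0 0 0"}}

```text
clock: 2.77
eef_pos: [441.8, -166.9, 155.1]
tool_rot: [1.774, 0.72, -1.765]
ft_force: [-0.0, 0.6, 0.6]
opening: 42.8
```

Run:
```python
from h import *
s=manip.observe();R=Ro.from_rotvec(s["tool_rot"]).as_matrix();print(s["clock"],s["eef_pos"].round(1),R.round(3).tolist(),s["joint_positions"].round(3),s["opening"],s["ft_force"].round(2))
im={n:manip.read_camera(n) for n in C}
a=[];
for n,h_ in(("scene",60),("top",60)):
    c=proj(n,s["eef_pos"])[0];print(n,c)
    x,y=int(c[0]),int(c[1]);a.append(cv2.resize(im[n][y-40:y+60,x-50:x+50,::-1],(400,400),interpolation=cv2.INTER_CUBIC))
cv2.imwrite("pics/a1.png",np.hstack(a))
```

```text
2.7667 [ 441.8 -166.9  155.1] [[0.004, 0.697, -0.717], [0.003, -0.717, -0.697], [-1.0, 0.0, -0.005]] [ 0.389  0.627 -0.193  2.094  0.257  0.44  -0.801] 42.751578396443996 [-0.05  0.57  0.62]
scene [181.62120502 172.6375059 ]
top [349.15328591 216.94787336]
```

View pics/a1.png

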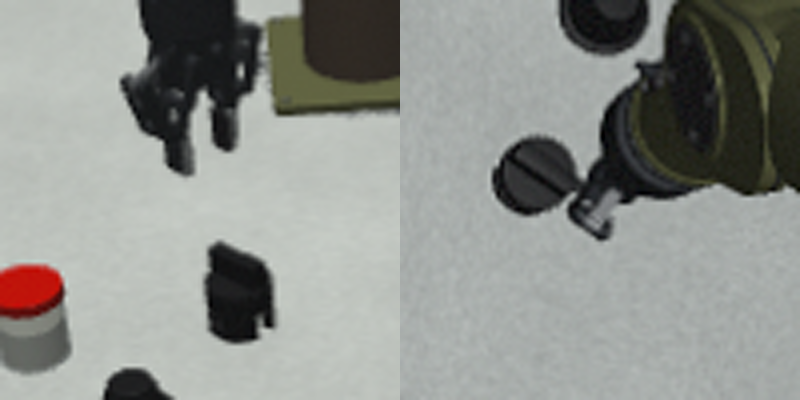

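{"name": "carry_out", "arguments": {"increments": "0.27 0.4 -0.4 0 0 0 0;0.27 0.4 -0.4 0 0 0 0;0 0 -0.4 0 0 0 0;0 0 -0.4 0 0 0 0;0 0 -0.4 0 0 0 0;0 0 0 0 0 0 0;0 0 0 0 0 0 0;0 0 0 0 0 0 0;0 0 0 0 0 0 0;0 0 0 0 0 0 0"}}

```text
clock: 3.7
eef_pos: [451.8, -152.7, 105.9]
tool_rot: [1.777, 0.71, -1.775]
ft_force: [0.1, 0.3, -0.3]
opening: 42.5
```

```bash
cat > look.py <<'E'
from h import *
import sys
def look(name,half=40,cen=None):
    s=manip.observe();R=Ro.from_rotvec(s["tool_rot"]).as_matrix()
    print(s["clock"],"pos",s["eef_pos"].round(1),"R",R.round(3).tolist(),"q",s["joint_positions"].round(2),"op",round(s["opening"],1),"F",s["ft_force"].round(1),"M",s["moment"].round(2))
    im={n:manip.read_camera(n) for n in C};a=[]
    for n in C:
        c=proj(n,s["eef_pos"] if cen is None else cen)[0];x,y=int(c[0]),int(c[1]);print(n,c.round(1),"org",x-half,y-half)
        a.append(cv2.resize(im[n][y-half:y+half,x-half:x+half,::-1],(400,400),interpolation=cv2.INTER_CUBIC))
        cv2.imwrite(f"pics/{name}_{n}.png",im[n][:,:,::-1])
    cv2.imwrite(f"pics/{name}.png",np.hstack(a))
if __name__=="__main__": look(sys.argv[1],int(sys.argv[2]) if len(sys.argv)>2 else 40)
E
python3 look.py a2 30
```

```text
3.7 pos [ 451.8 -152.7  105.9] R [[0.001, 0.69, -0.724], [-0.0, -0.724, -0.69], [-1.0, 0.001, -0.001]] q [ 0.31  0.72 -0.13  2.12  0.28  0.32 -0.87] op 42.5 F [ 0.1  0.3 -0.3] M [-0.    0.01 -0.02]
scene [187.2 186.5] org 157 156
top [339.6 216.7] org 309 186
```

View pics/a2.png

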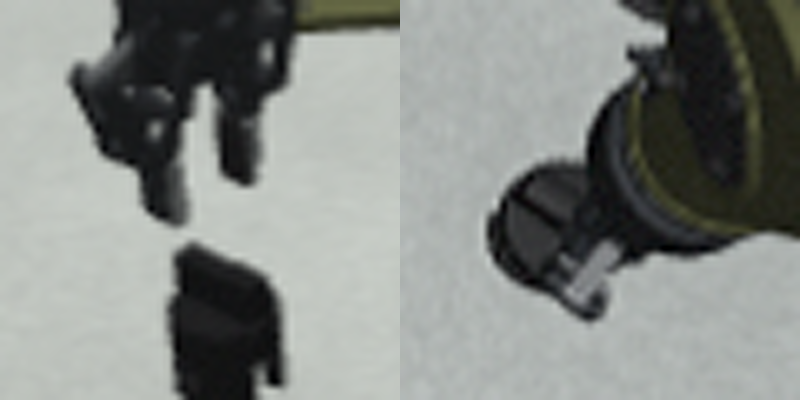

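{"name": "carry_out", "arguments": {"increments": "0.12 0.25 -0.4 0 0 0.23 0;0 0 -0.4 0 0 0 0;0 0 -0.4 0 0 0 0;0 0 -0.4 0 0 0 0;0 0 -0.3 0 0 0 0;0 0 -0.2 0 0 0 0;0 0 -0.1 0 0 0 0;0 0 0 0 0 0 0;0 0 0 0 0 0 0;0 0 0 0 0 0 0"}}

```text
clock: 4.63
eef_pos: [454.8, -146.0, 50.6]
tool_rot: [1.76, 0.729, -1.759]
ft_force: [-0.0, -1.0, 0.3]
opening: 42.4
```

```bash
python3 look.py a3 30
```

```text
4.6333 pos [ 454.8 -146.    50.6] R [[0.001, 0.707, -0.707], [-0.0, -0.707, -0.707], [-1.0, 0.001, -0.0]] q [ 0.26  0.84 -0.07  2.14  0.31  0.18 -0.88] op 42.4 F [-0.  -1.   0.3] M [0.01 0.01 0.01]
scene [190.5 200.5] org 160 170
top [333.4 218.6] org 303 188
```

View pics/a3.png

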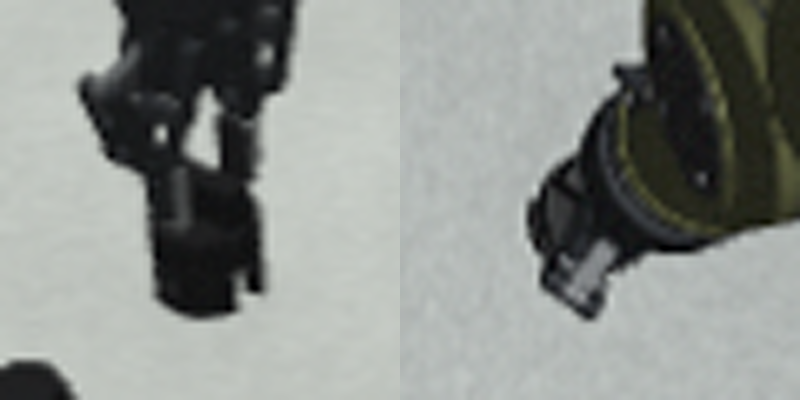

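{"name": "carry_out", "arguments": {"increments": "0 0 0 0 0 0 -0.3;0 0 0 0 0 0 -0.5;0 0 0 0 0 0 -0.6;0 0 0 0 0 0 -0.7;0 0 0 0 0 0 -0.8;0 0 0 0 0 0 -1;0 0 0 0 0 0 -1;0 0 0 0 0 0 -1;0 0 0 0 0 0 -1;0 0 0 0 0 0 -1", "force": 60}}

```text
clock: 5.57
eef_pos: [454.8, -146.1, 50.4]
tool_rot: [1.76, 0.729, -1.759]
ft_force: [1.1, -1.7, 2.0]
opening: 14.5
```

```bash
python3 look.py a4 30
```

```text
5.5667 pos [ 454.8 -146.1   50.4] R [[0.001, 0.707, -0.707], [-0.0, -0.707, -0.707], [-1.0, 0.001, -0.0]] q [ 0.26  0.84 -0.07  2.14  0.31  0.18 -0.88] op 14.5 F [ 1.1 -1.7  2. ] M [-0.24 -0.24  0.02]
scene [190.5 200.5] org 160 170
top [333.4 218.6] org 303 188
```

View pics/a4.png

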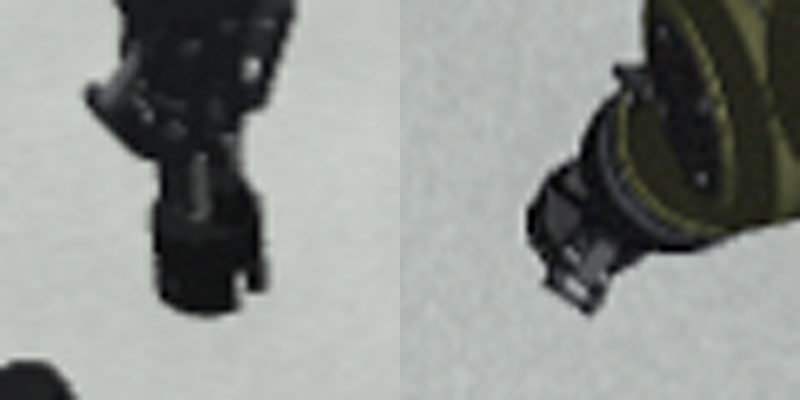

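{"name": "carry_out", "arguments": {"increments": "0 0 0.1 0 0 0 -1;0 0 0.3 0 0 0 -1;0 0 0.6 0 0 0 -1;0 0 0.8 0 0 0 -1;0 0 0.8 0 0 0 -1;0 0 0.8 0 0 0 -1;0 0 0.8 0 0 0 -1;0 0 0.8 0 0 0 -1;0 0 0.6 0 0 0 -1;0 0 0.4 0 0 0 -1", "force": 80}}

```text
clock: 6.5
eef_pos: [454.1, -145.8, 202.1]
tool_rot: [1.76, 0.729, -1.759]
ft_force: [-0.4, -0.1, -2.0]
opening: 14.3
```

```bash
python3 look.py a5 40
cat > tgt.py <<'E'
from h import *
yaw=np.radians(16.2);PA=np.radians(17)
Rs=(Ro.from_euler('z',yaw)*Ro.from_euler('y',-np.radians(30))).as_matrix()
u=Rs[:,2]; PIN=np.array([658.5,81.4,125.5])
def Rt(pa):
    pd=Rs@[-np.sin(pa),np.cos(pa),0]; x=-u;z=-pd;y=np.cross(z,x);return np.c_[x,y,z]
H=50.4
def go(pos,pa,h,e=0.,pin=PIN,rows=1):
    s=manip.observe();R=Ro.from_rotvec(s["tool_rot"]);T=Ro.from_matrix(Rt(pa))
    dr=(T*R.inv()).as_rotvec();
    tgt=pin+u*(h+H)-Rt(pa)[:,2]*e
    dp=tgt-s["eef_pos"]
    print("tgt",tgt.round(1),"dp mm",dp.round(2),"units",(dp/25).round(3),"rot deg",np.degrees(dr).round(2),"units",(np.degrees(dr)/6).round(3))
E
python3 -c "
from tgt import *
print(u);go(0,PA,45)"
```

```text
6.5 pos [ 454.1 -145.8  202.1] R [[0.001, 0.708, -0.707], [-0.0, -0.707, -0.708], [-1.0, 0.001, -0.0]] q [ 0.36  0.55 -0.23  2.03  0.22  0.58 -0.8 ] op 14.3 F [-0.4 -0.1 -2. ] M [-0.   -0.04 -0.04]
scene [187.1 161.6] org 147 121
top [344.8 211.3] org 304 171
[-0.48014684 -0.13949555  0.8660254 ]
tgt [612.7  68.1 208.1] dp mm [157.91 214.05   6.16] units [6.317 8.562 0.246] rot deg [-12.66 -29.72  76.24] units [-2.111 -4.953 12.706]
```

View pics/a5.png

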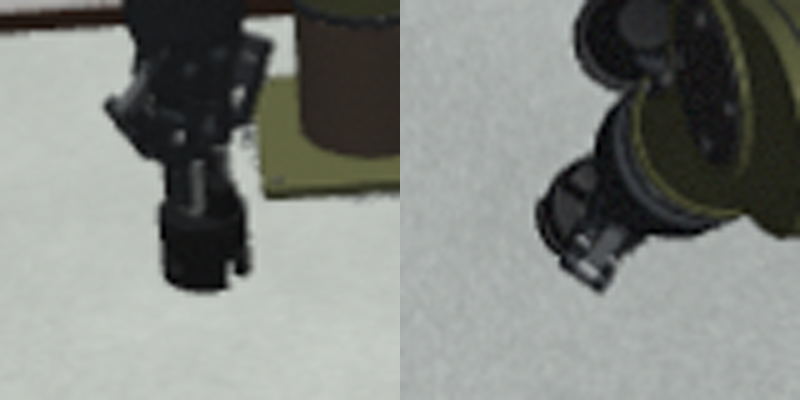

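{"name": "carry_out", "arguments": {"increments": "0.335 0.47 0.1 -0.117 -0.275 0.706 -1;0.335 0.47 0.1 -0.117 -0.275 0.706 -1;0.335 0.47 0.1 -0.117 -0.275 0.706 -1;0.335 0.47 0.1 -0.117 -0.275 0.706 -1;0.335 0.47 0.1 -0.117 -0.275 0.706 -1;0.335 0.47 0.1 -0.117 -0.275 0.706 -1;0.335 0.47 0.1 -0.117 -0.275 0.706 -1;0.335 0.47 0.1 -0.117 -0.275 0.706 -1;0.335 0.47 0.1 -0.117 -0.275 0.706 -1;0.335 0.47 0.1 -0.117 -0.275 0.706 -1"}}

```text
clock: 7.43
eef_pos: [537.1, -27.6, 224.3]
tool_rot: [1.361, 0.963, -1.008]
ft_force: [0.5, 0.7, -1.6]
opening: 14.4
```

{"name": "carry_out", "arguments": {"increments": "0.335 0.47 0 -0.117 -0.275 0.706 -1;0.335 0.47 0 -0.117 -0.275 0.706 -1;0.335 0.47 0 -0.117 -0.275 0.706 -1;0.335 0.47 0 -0.117 -0.275 0.706 -1;0.335 0.47 0 -0.117 -0.275 0.706 -1;0.335 0.47 0 -0.117 -0.275 0.706 -1;0.335 0.47 0 -0.117 -0.275 0.706 -1;0.335 0.47 0 -0.117 -0.275 0.706 -1;0 0 0 0 0 0 -1;0 0 0 0 0 0 -1"}}

```text
clock: 8.27
eef_pos: [587.6, 43.3, 223.5]
tool_rot: [1.074, 1.039, -0.571]
ft_force: [-0.8, 0.1, -1.6]
opening: 14.5
```

```bash
python3 -c "
from look import *
look('a6',40,[640,75,150])
from tgt import *
go(0,PA,60)"
```

```text
8.2667 pos [587.6  43.3 223.5] R [[0.435, 0.805, 0.403], [0.092, 0.405, -0.91], [-0.896, 0.433, 0.102]] q [ 0.01  0.54 -0.21  2.14  1.45  0.08 -1.14] op 14.5 F [-0.8  0.1 -1.6] M [-0.13  0.61 -0.06]
scene [264.2 202. ] org 224 162
top [253.  163.5] org 213 123
tgt [605.5  66.  221.1] dp mm [17.45 23.11 -2.97] units [ 0.698  0.925 -0.119] rot deg [-0.82 -3.87  7.6 ] units [-0.137 -0.644  1.266]
```

View pics/a6.png

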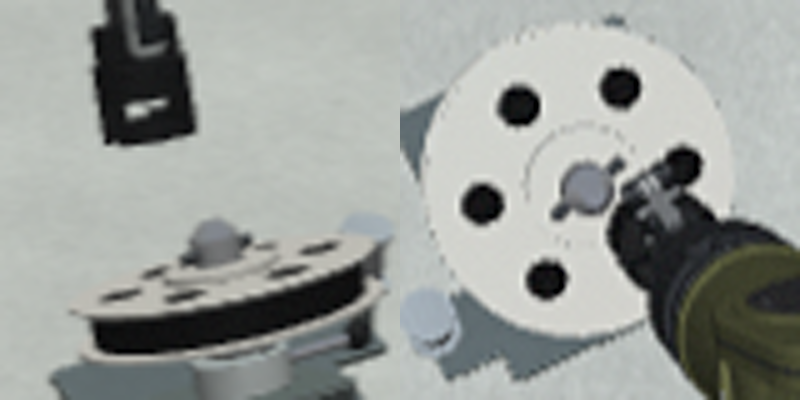

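{"name": "carry_out", "arguments": {"increments": "0.17 0.23 0 -0.03 -0.16 0.31 -1;0.17 0.23 0 -0.03 -0.16 0.31 -1;0.17 0.23 0 -0.03 -0.16 0.31 -1;0.17 0.23 0 -0.03 -0.16 0.31 -1;0 0 0 0 0 0 -1;0 0 0 0 0 0 -1;0 0 0 0 0 0 -1;0 0 0 0 0 0 -1;0 0 0 0 0 0 -1;0 0 0 0 0 0 -1"}}

```text
clock: 9.2
eef_pos: [605.1, 65.8, 224.7]
tool_rot: [1.001, 1.035, -0.436]
ft_force: [0.6, -0.2, -1.3]
opening: 14.8
```

```bash
python3 -c "
from look import *
look('a7',40,[640,75,150])
from tgt import *
go(0,PA,60)"
```

```text
9.2 pos [605.1  65.8 224.7] R [[0.48, 0.716, 0.506], [0.139, 0.508, -0.85], [-0.866, 0.478, 0.145]] q [ 0.15  0.58 -0.46  2.13  1.87  0.2  -1.42] op 14.8 F [ 0.6 -0.2 -1.3] M [-0.25  0.63 -0.02]
scene [264.2 202. ] org 224 162
top [253.  163.5] org 213 123
tgt [605.5  66.  221.1] dp mm [ 0.32  0.19 -3.57] units [ 0.013  0.008 -0.143] rot deg [-0.09 -0.05  0.24] units [-0.015 -0.008  0.04 ]
```

View pics/a7.png

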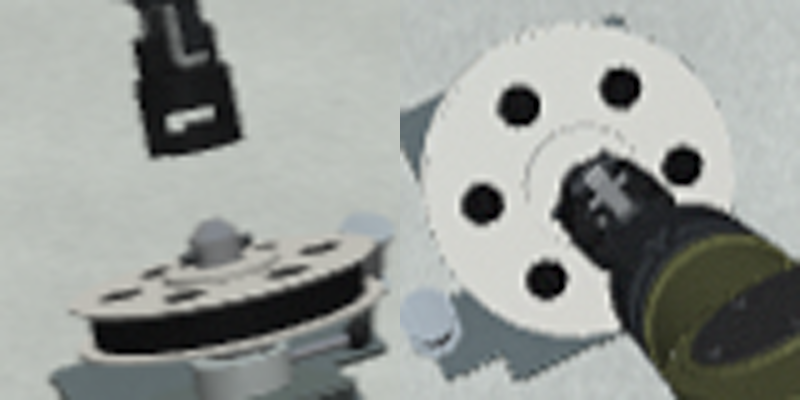

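```bash
cat > ov.py <<'E'
from tgt import *
import sys
th=np.linspace(0,2*np.pi,60)
def overlay(name,pin=PIN,pa=PA,cen=(640,75,150),half=36,sc=11,e=0.,st=None):
    s=manip.observe() if st is None else st
    R=Ro.from_rotvec(s["tool_rot"]).as_matrix();o=s["eef_pos"]+R[:,0]*H+R[:,2]*e
    Rc=np.c_[R[:,2],-R[:,1],-R[:,0]]
    print("rim",o.round(1),"in pin frame",((o-pin)@Rs).round(2), "bar dir pa deg", np.degrees(np.arctan2(*((-R[:,2])@Rs)[[0,1]]*np.array([-1,1]))).round(2))
    out=[]
    for n in C:
        im=cv2.imread(f"pics/{name}_{n}.png");c=proj(n,np.array(cen,float))[0].astype(int)-half
        k=cv2.resize(im[c[1]:c[1]+2*half,c[0]:c[0]+2*half],None,fx=sc,fy=sc,interpolation=cv2.INTER_CUBIC)
        def dr(X,col):cv2.polylines(k,[np.round((proj(n,X)-c+.46)*sc).astype(int)],False,col,1)
        for r,z in((29,0),(29,47)): dr(np.c_[r*np.cos(th),r*np.sin(th),0*th+z]@Rc.T+o,(0,0,255))
        S=lambda X:np.asarray(X)@Rs.T+pin
        for d,r in((-8,36),(8,15.5),(18,7.5)): dr(S(np.c_[r*np.cos(th),r*np.sin(th),0*th+d]),(0,255,0))
        dr(S(27*np.array([[-np.sin(pa),np.cos(pa),0],[np.sin(pa),-np.cos(pa),0]])),(255,0,0))
        cv2.imwrite(f"pics/{name}_ov_{n}.png",k)
if __name__=="__main__": overlay(sys.argv[1])
E
python3 ov.py a7
```

```text
rim [629.4  72.8 181. ] in pin frame [ 1.46 -0.12 63.27] bar dir pa deg 16.74
```

View pics/a7_ov_scene.png

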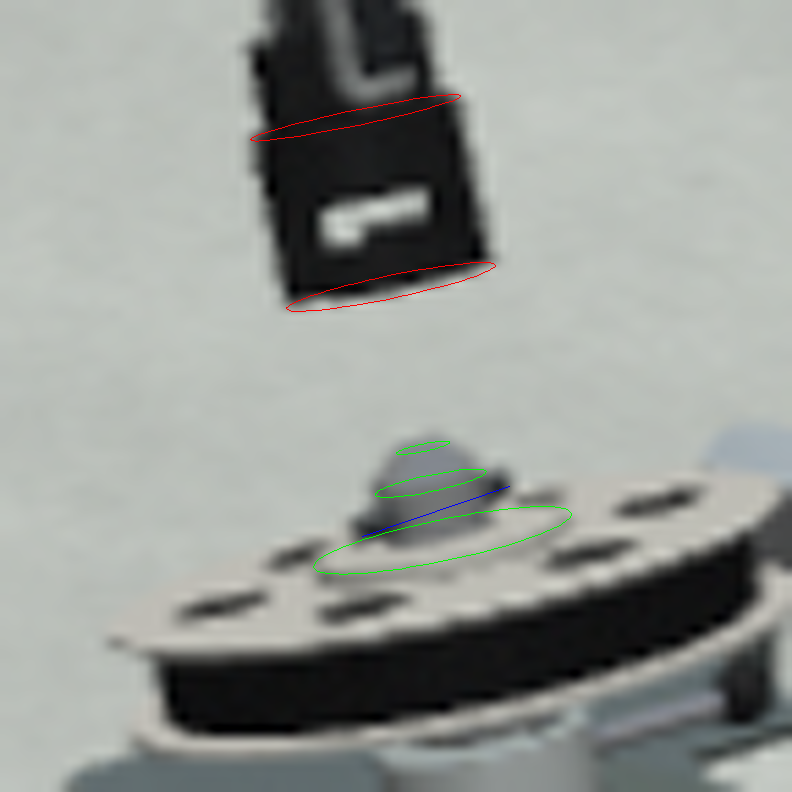

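View pics/a7_ov_top.png

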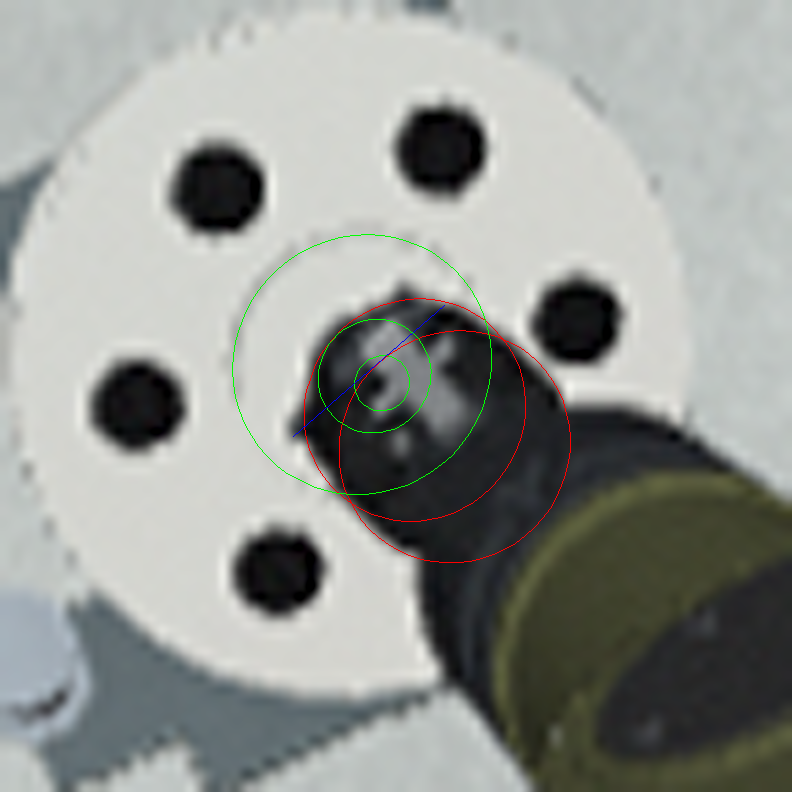

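```bash
python3 -c "
from tgt import *
go(0,PA,22)"
```

```text
tgt [623.7  71.3 188.2] dp mm [ 18.56   5.5  -36.48] units [ 0.743  0.22  -1.459] rot deg [-0.09 -0.05  0.24] units [-0.015 -0.008  0.04 ]
```

{"name": "carry_out", "arguments": {"increments": "0.15 0.044 -0.29 -0.015 0 0.04 -1;0.15 0.044 -0.29 0 0 0 -1;0.15 0.044 -0.29 0 0 0 -1;0.15 0.044 -0.29 0 0 0 -1;0.143 0.044 -0.3 0 0 0 -1;0 0 0 0 0 0 -1;0 0 0 0 0 0 -1;0 0 0 0 0 0 -1;0 0 0 0 0 0 -1;0 0 0 0 0 0 -1"}}

```text
clock: 10.13
eef_pos: [623.8, 71.3, 188.5]
tool_rot: [0.998, 1.036, -0.432]
ft_force: [-0.2, 0.2, -2.1]
opening: 14.1
```

```bash
python3 -c "
from look import *
look('a8',40,[640,75,150])
from tgt import *
go(0,PA,22)
import ov
ov.overlay('a8')"
```

```text
10.1333 pos [623.8  71.3 188.5] R [[0.48, 0.714, 0.51], [0.14, 0.512, -0.848], [-0.866, 0.478, 0.146]] q [ 0.2   0.69 -0.55  2.11  1.98  0.3  -1.5 ] op 14.1 F [-0.2  0.2 -2.1] M [-0.16  0.72 -0.01]
scene [264.2 202. ] org 224 162
top [253.  163.5] org 213 123
tgt [623.7  71.3 188.2] dp mm [-0.1   0.02 -0.32] units [-0.004  0.001 -0.013] rot deg [-0.   -0.01 -0.01] units [-0.    -0.002 -0.002]
rim [648.   78.3 144.9] in pin frame [ 0.23 -0.04 22.24] bar dir pa deg 17.01
```

View pics/a8_ov_scene.png

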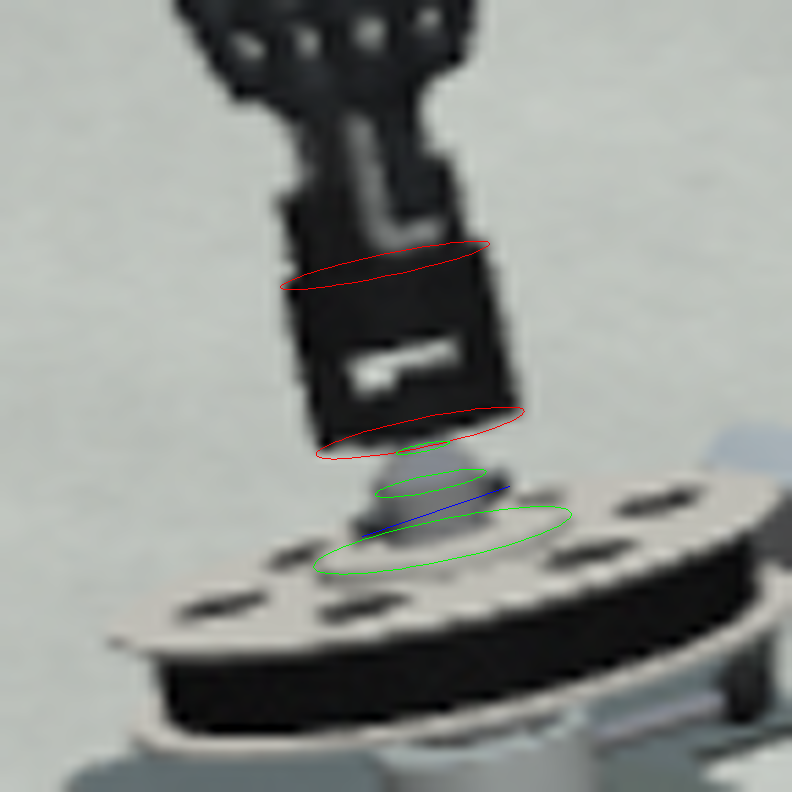

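View pics/a8_ov_top.png

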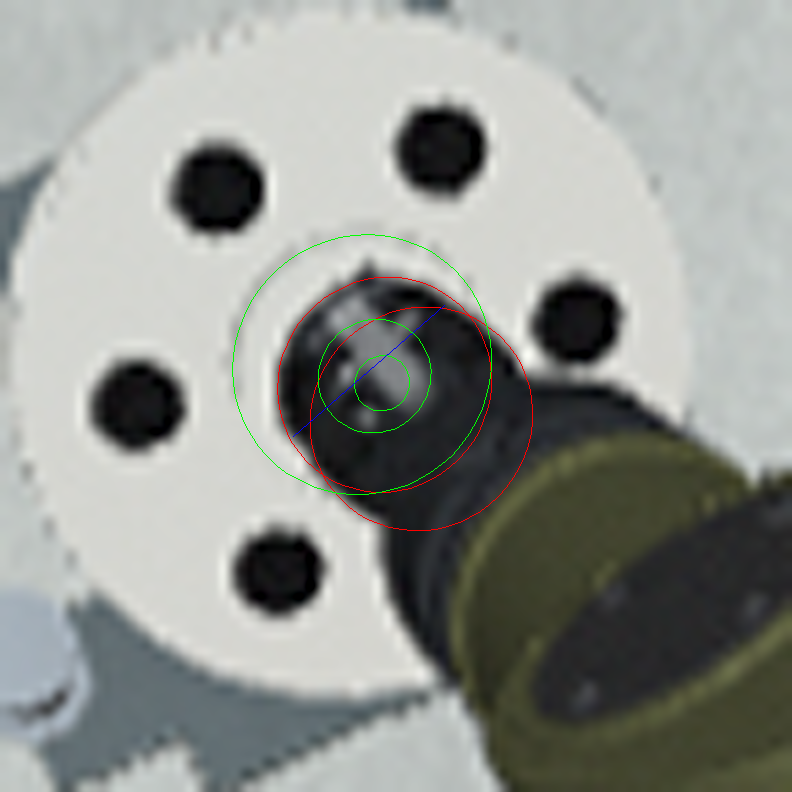

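{"name": "carry_out", "arguments": {"increments": "0.04 0.011 -0.07 0 0 0 -1;0.04 0.011 -0.07 0 0 0 -1;0.04 0.011 -0.07 0 0 0 -1;0.04 0.011 -0.07 0 0 0 -1;0.04 0.011 -0.07 0 0 0 -1;0.04 0.011 -0.07 0 0 0 -1;0 0 0 0 0 0 -1;0 0 0 0 0 0 -1;0 0 0 0 0 0 -1;0 0 0 0 0 0 -1"}}

```text
clock: 11.07
eef_pos: [629.8, 72.9, 177.7]
tool_rot: [0.998, 1.036, -0.432]
ft_force: [0.8, 0.1, -1.2]
opening: 14.2
```

```bash
cat > st.py <<'E'
from tgt import *
s=manip.observe();R=Ro.from_rotvec(s["tool_rot"]).as_matrix();o=s["eef_pos"]+R[:,0]*H
print(s["clock"],"rim in pin frame",((o-PIN)@Rs).round(2),"pa",np.degrees(np.arctan2(*((-R[:,2])@Rs)[[0,1]]*np.array([-1,1]))).round(2),"tilt err deg",np.degrees((-R[:,0])@Rs)[:2].round(2),"F stand-axes",(s["ft_force"]@Rs).round(1),"M tool",(s["moment"]@Rs).round(2),"q",s["joint_positions"].round(2),"op",round(s["opening"],1))
E
python3 st.py
```

```text
11.0667 rim in pin frame [ 0.12 -0.14  9.77] pa 16.99 tilt err deg [ 0.04 -0.02] F stand-axes [ 0.1 -0.1 -1.4] M tool [-0.01  0.73 -0.01] q [ 0.2   0.72 -0.57  2.1   2.    0.33 -1.51] op 14.2
```

Free so far. Go on 8 mm in small steps.

{"name": "carry_out", "arguments": {"increments": "0.03 0.008 -0.052 0 0 0 -1;0.03 0.008 -0.052 0 0 0 -1;0.03 0.008 -0.052 0 0 0 -1;0.03 0.008 -0.052 0 0 0 -1;0 0 0 0 0 0 -1;0 0 0 0 0 0 -1;0 0 0 0 0 0 -1;0 0 0 0 0 0 -1;0 0 0 0 0 0 -1;0 0 0 0 0 0 -1"}}

```text
clock: 11.9
eef_pos: [632.8, 73.7, 172.5]
tool_rot: [0.998, 1.036, -0.432]
ft_force: [-0.3, 0.3, -1.2]
opening: 14.2
```

```bash
python3 st.py
```

```text
11.9 rim in pin frame [ 0.2  -0.19  3.69] pa 16.99 tilt err deg [ 0.04 -0.02] F stand-axes [-0.8  0.3 -0.9] M tool [-0.02  0.7   0.05] q [ 0.2   0.73 -0.58  2.1   2.01  0.34 -1.52] op 14.2
```

{"name": "carry_out", "arguments": {"increments": "0.02 0.006 -0.035 0 0 0 -1;0.02 0.006 -0.035 0 0 0 -1;0.02 0.006 -0.035 0 0 0 -1;0.02 0.006 -0.035 0 0 0 -1;0 0 0 0 0 0 -1;0 0 0 0 0 0 -1;0 0 0 0 0 0 -1;0 0 0 0 0 0 -1;0 0 0 0 0 0 -1;0 0 0 0 0 0 -1"}}

```text
clock: 12.73
eef_pos: [634.8, 74.3, 168.9]
tool_rot: [0.998, 1.036, -0.432]
ft_force: [0.5, 0.3, -1.4]
opening: 14.6
```

```bash
python3 st.py
```

```text
12.7333 rim in pin frame [ 0.22 -0.16 -0.43] pa 16.99 tilt err deg [ 0.05 -0.02] F stand-axes [-0.2  0.1 -1.5] M tool [-0.01  0.75  0.02] q [ 0.2   0.74 -0.58  2.09  2.02  0.34 -1.52] op 14.6
```

{"name": "carry_out", "arguments": {"increments": "0.02 0.006 -0.035 0 0 0 -1;0.02 0.006 -0.035 0 0 0 -1;0.02 0.006 -0.035 0 0 0 -1;0.02 0.006 -0.035 0 0 0 -1;0 0 0 0 0 0 -1;0 0 0 0 0 0 -1;0 0 0 0 0 0 -1;0 0 0 0 0 0 -1;0 0 0 0 0 0 -1;0 0 0 0 0 0 -1"}}

```text
clock: 13.57
eef_pos: [636.8, 74.9, 165.4]
tool_rot: [0.998, 1.036, -0.432]
ft_force: [-0.0, 0.6, -0.7]
opening: 14.2
```

```bash
python3 st.py;python3 -c "
from look import *
look('a9',40,[640,75,150])
import ov
ov.overlay('a9')"
```

```text
13.5667 rim in pin frame [ 0.32 -0.16 -4.48] pa 16.99 tilt err deg [ 0.04 -0.02] F stand-axes [-0.2  0.6 -0.7] M tool [ 0.04  0.72 -0.03] q [ 0.2   0.75 -0.58  2.09  2.03  0.35 -1.53] op 14.2
13.5667 pos [636.8  74.9 165.4] R [[0.479, 0.714, 0.51], [0.14, 0.512, -0.848], [-0.866, 0.478, 0.146]] q [ 0.2   0.75 -0.58  2.09  2.03  0.35 -1.53] op 14.2 F [-0.   0.6 -0.7] M [-0.15  0.71 -0.  ]
scene [264.2 202. ] org 224 162
top [253.  163.5] org 213 123
rim [661.   82.  121.8] in pin frame [ 0.32 -0.16 -4.48] bar dir pa deg 16.99
```

View pics/a9_ov_scene.png

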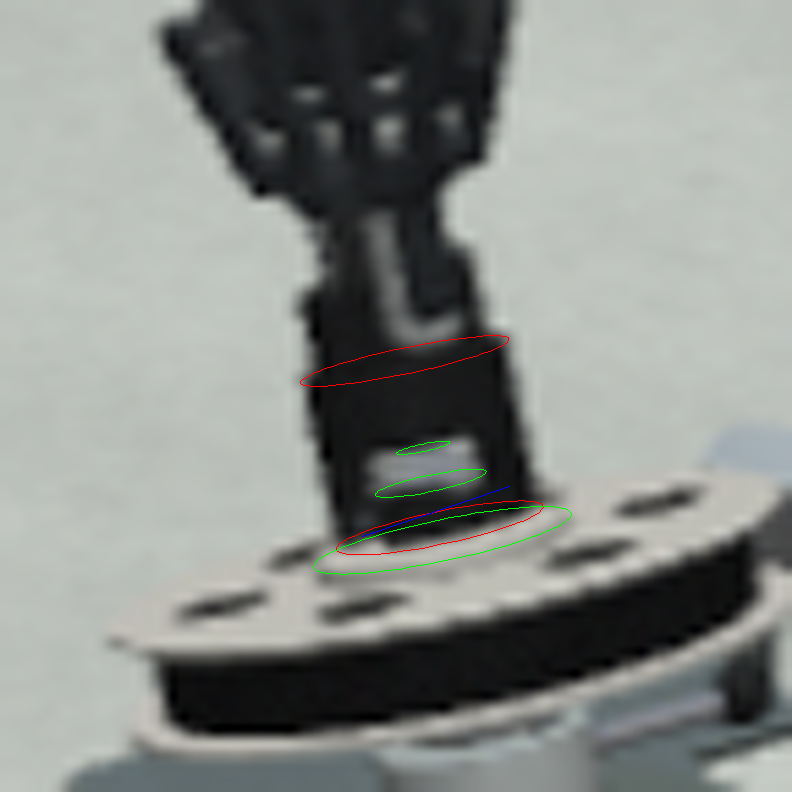

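{"name": "carry_out", "arguments": {"increments": "0.02 0.006 -0.035 0 0 0 -1;0.02 0.006 -0.035 0 0 0 -1;0.02 0.006 -0.035 0 0 0 -1;0 0 0 0 0 0 -1;0 0 0 0 0 0 -1;0 0 0 0 0 0 -1;0 0 0 0 0 0 -1;0 0 0 0 0 0 -1;0 0 0 0 0 0 -1;0 0 0 0 0 0 -1"}}

```text
clock: 14.5
eef_pos: [638.3, 75.3, 162.8]
tool_rot: [0.998, 1.036, -0.432]
ft_force: [-0.4, -0.6, -0.2]
opening: 14.2
```

```bash
python3 st.py
```

```text
14.5 rim in pin frame [ 0.38 -0.18 -7.56] pa 16.99 tilt err deg [ 0.04 -0.02] F stand-axes [-0.6 -0.5  0.1] M tool [-0.06  0.71 -0.  ] q [ 0.2   0.76 -0.59  2.09  2.03  0.35 -1.53] op 14.2
```

{"name": "carry_out", "arguments": {"increments": "0.01 0.003 -0.017 0 0 0 -1;0.01 0.003 -0.017 0 0 0 -1;0.01 0.003 -0.017 0 0 0 -1;0.01 0.003 -0.017 0 0 0 -1;0 0 0 0 0 0 -1;0 0 0 0 0 0 -1;0 0 0 0 0 0 -1;0 0 0 0 0 0 -1;0 0 0 0 0 0 -1;0 0 0 0 0 0 -1"}}

```text
clock: 15.33
eef_pos: [639.3, 75.6, 161.1]
tool_rot: [0.998, 1.036, -0.433]
ft_force: [-3.0, -2.4, 4.8]
opening: 14.4
```

```bash
python3 st.py
```

```text
15.3333 rim in pin frame [ 0.45 -0.2  -9.54] pa 16.99 tilt err deg [ 0.04 -0.02] F stand-axes [-0.6 -1.5  5.9] M tool [-0.14  0.76  0.  ] q [ 0.2   0.76 -0.59  2.08  2.04  0.36 -1.53] op 14.4
```

{"name": "carry_out", "arguments": {"increments": "0.019 0.0056 -0.0346 0 0 0 -1;0.019 0.0056 -0.0346 0 0 0 -1;0.019 0.0056 -0.0346 0 0 0 -1;0.019 0.0056 -0.0346 0 0 0 -1;0.019 0.0056 -0.0346 0 0 0 -1;0.019 0.0056 -0.0346 0 0 0 -1;0.019 0.0056 -0.0346 0 0 0 -1;0.019 0.0056 -0.0346 0 0 0 -1;0 0 0 0 0 0 -1;0 0 0 0 0 0 -1"}}

```text
clock: 16.17
eef_pos: [643.1, 76.7, 154.4]
tool_rot: [0.998, 1.036, -0.432]
ft_force: [-4.2, -3.1, 8.2]
opening: 14.5
```

```bash
python3 st.py
```

```text
16.1667 rim in pin frame [  0.5   -0.18 -17.3 ] pa 16.99 tilt err deg [ 0.03 -0.01] F stand-axes [-0.1 -1.8  9.5] M tool [-0.19  0.85 -0.  ] q [ 0.2   0.78 -0.59  2.08  2.05  0.37 -1.54] op 14.5
```

{"name": "carry_out", "arguments": {"increments": "0.0096 0.0028 -0.0173 0 0 0 -1;0.0096 0.0028 -0.0173 0 0 0 -1;0.0096 0.0028 -0.0173 0 0 0 -1;0.0096 0.0028 -0.0173 0 0 0 -1;0 0 0 0 0 0 -1;0 0 0 0 0 0 -1;0 0 0 0 0 0 -1;0 0 0 0 0 0 -1;0 0 0 0 0 0 -1;0 0 0 0 0 0 -1"}}

```text
clock: 17.0
eef_pos: [644.0, 77.0, 152.8]
tool_rot: [0.998, 1.036, -0.432]
ft_force: [-5.3, -1.5, 8.9]
opening: 14.1
```

```bash
python3 st.py
```

```text
17.0 rim in pin frame [  0.52  -0.16 -19.14] pa 17.0 tilt err deg [ 0.02 -0.01] F stand-axes [-0.3  0.  10.5] M tool [-0.19  0.92  0.04] q [ 0.2   0.78 -0.59  2.08  2.05  0.37 -1.54] op 14.1
```

{"name": "carry_out", "arguments": {"increments": "0.0096 0.0028 -0.0173 0 0 0 -1;0 0 0 0 0 0 -1;0.0096 0.0028 -0.0173 0 0 0 -1;0 0 0 0 0 0 -1;0.0096 0.0028 -0.0173 0 0 0 -1;0 0 0 0 0 0 -1;0 0 0 0 0 0 -1;0 0 0 0 0 0 -1;0 0 0 0 0 0 -1;0 0 0 0 0 0 -1"}}

```text
clock: 17.83
eef_pos: [644.7, 77.2, 151.6]
tool_rot: [0.998, 1.036, -0.432]
ft_force: [-6.0, -3.2, 10.4]
opening: 14.5
```

```bash
python3 st.py
```

```text
17.8333 rim in pin frame [  0.52  -0.18 -20.58] pa 17.0 tilt err deg [ 0.02 -0.01] F stand-axes [-0.6 -1.4 12.3] M tool [-0.18  0.94 -0.01] q [ 0.2   0.79 -0.6   2.07  2.05  0.37 -1.54] op 14.5
```

{"name": "carry_out", "arguments": {"increments": "0.0096 0.0028 -0.0173 0 0 0 -1;0 0 0 0 0 0 -1;0 0 0 0 0 0 -1;0 0 0 0 0 0 -1;0.0096 0.0028 -0.0173 0 0 0 -1;0 0 0 0 0 0 -1;0 0 0 0 0 0 -1;0 0 0 0 0 0 -1;0 0 0 0 0 0 -1;0 0 0 0 0 0 -1"}}

```text
clock: 18.67
eef_pos: [644.9, 77.3, 151.3]
tool_rot: [0.998, 1.036, -0.432]
ft_force: [-9.7, -4.3, 15.4]
opening: 14.6
```

```bash
python3 st.py
```

```text
18.6667 rim in pin frame [  0.59  -0.15 -20.93] pa 17.02 tilt err deg [-0.  0.] F stand-axes [-1.4 -1.5 18.6] M tool [-0.27  1.04 -0.02] q [ 0.2   0.79 -0.6   2.07  2.05  0.38 -1.54] op 14.6
```

{"name": "carry_out", "arguments": {"increments": "-0.021 -0.006 0.038 0 0 0 -1;-0.021 -0.006 0.038 0 0 0 -1;0 0 0 0 0 0 -1;0 0 0 0 0 0 -1;0.1 0.03 -0.18 0 0 0 -1;-0.1 -0.03 0.18 0 0 0 -1;0 0 0 0 0 0 -1;0 0 0 0 0 0 -1;0 0 0 0 0 0 -1;0 0 0 0 0 0 -1"}}

```text
clock: 19.5
eef_pos: [644.1, 77.0, 152.7]
tool_rot: [0.998, 1.036, -0.432]
ft_force: [-6.0, -3.0, 7.7]
opening: 14.6
```

```bash
python3 st.py
```

```text
19.5 rim in pin frame [  0.55  -0.17 -19.35] pa 17.0 tilt err deg [ 0.02 -0.01] F stand-axes [-1.8 -1.2 10. ] M tool [-0.14  0.87 -0.02] q [ 0.2   0.78 -0.59  2.08  2.05  0.37 -1.54] op 14.6
```

{"name": "carry_out", "arguments": {"increments": "0.0096 0.0028 -0.0173 0 0 0 -1;0 0 0 0 0 0 -1;0.0096 0.0028 -0.0173 0 0 0 -1;0 0 0 0 0 0 -1;0.0096 0.0028 -0.0173 0 0 0 -1;0 0 0 0 0 0 -1;0.0096 0.0028 -0.0173 0 0 0 -1;0 0 0 0 0 0 -1;0 0 0 0 0 0 -1;0 0 0 0 0 0 -1"}}

```text
clock: 20.33
eef_pos: [644.9, 77.2, 151.3]
tool_rot: [0.998, 1.036, -0.432]
ft_force: [-8.9, -4.0, 13.8]
opening: 14.5
```

```bash
python3 st.py
```

```text
20.3333 rim in pin frame [  0.56  -0.19 -20.91] pa 17.01 tilt err deg [0. 0.] F stand-axes [-1.4 -1.3 16.8] M tool [-0.2   1.03 -0.04] q [ 0.2   0.79 -0.6   2.07  2.05  0.38 -1.54] op 14.5
```

{"name": "carry_out", "arguments": {"increments": "-0.018 -0.0053 0.033 0 0 0 -1;-0.018 -0.0053 0.033 0 0 0 -1;0 0 0 0 0 0 -1;0 0 0 0.08 0.023 -0.144 -1;0 0 0 0.16 0.0465 -0.289 -1;0 0 0 0.16 0.0465 -0.289 -1;0 0 0 0.16 0.0465 -0.289 -1;0 0 0 0.16 0.0465 -0.289 -1;0 0 0 0 0 0 -1;0 0 0 0 0 0 -1"}}

```text
clock: 21.17
eef_pos: [643.7, 76.9, 152.1]
tool_rot: [1.138, 1.014, -0.521]
ft_force: [-6.9, -3.9, 8.6]
opening: 14.5
```

```bash
python3 st.py
```

```text
21.1667 rim in pin frame [ -0.15  -0.18 -19.58] pa 7.96 tilt err deg [ 0.07 -0.02] F stand-axes [-2.4 -1.8 11.3] M tool [-0.15  1.15 -0.02] q [ 0.23  0.79 -0.64  2.07  2.01  0.4  -1.65] op 14.5
```

{"name": "carry_out", "arguments": {"increments": "0 0 0 0.16 0.0465 -0.289 -1;0 0 0 0.16 0.0465 -0.289 -1;0 0 0 0.16 0.0465 -0.289 -1;0 0 0 0.16 0.0465 -0.289 -1;0 0 0 0.16 0.0465 -0.289 -1;0 0 0 0.16 0.0465 -0.289 -1;0 0 0 0.16 0.0465 -0.289 -1;0 0 0 0.16 0.0465 -0.289 -1;0 0 0 0 0 0 -1;0 0 0 0 0 0 -1"}}

```text
clock: 22.0
eef_pos: [643.2, 77.1, 151.9]
tool_rot: [1.384, 0.962, -0.678]
ft_force: [-6.4, -3.2, 8.6]
opening: 14.7
```

```bash
python3 st.py
```

```text
22.0 rim in pin frame [ -0.66   0.18 -19.62] pa -8.04 tilt err deg [ 0.11 -0.06] F stand-axes [-1.8 -1.2 11. ] M tool [-0.03  1.31 -0.04] q [ 0.28  0.82 -0.72  2.07  1.96  0.46 -1.86] op 14.7
```

{"name": "carry_out", "arguments": {"increments": "0 0 0 0.16 0.0465 -0.289 -1;0 0 0 0.16 0.0465 -0.289 -1;0 0 0 0.16 0.0465 -0.289 -1;0 0 0 0.16 0.0465 -0.289 -1;0 0 0 0.16 0.0465 -0.289 -1;0 0 0 0.16 0.0465 -0.289 -1;0 0 0 0.16 0.0465 -0.289 -1;0 0 0 0.16 0.0465 -0.289 -1;0 0 0 0.16 0.0465 -0.289 -1;0 0 0 0 0 0 -1"}}

```text
clock: 22.83
eef_pos: [642.9, 77.4, 151.8]
tool_rot: [1.659, 0.882, -0.856]
ft_force: [-7.3, -2.7, 8.4]
opening: 14.2
```

```bash
python3 st.py
```

```text
22.8333 rim in pin frame [ -0.89   0.61 -19.62] pa -26.1 tilt err deg [ 0.12 -0.1 ] F stand-axes [-2.5 -0.6 11.2] M tool [ 0.06  1.29 -0.02] q [ 0.32  0.84 -0.81  2.07  1.91  0.52 -2.11] op 14.2
```

{"name": "carry_out", "arguments": {"increments": "0 0 0 0.16 0.0465 -0.289 -1;0 0 0 0.16 0.0465 -0.289 -1;0 0 0 0.16 0.0465 -0.289 -1;0 0 0 0.16 0.0465 -0.289 -1;0 0 0 0.16 0.0465 -0.289 -1;0 0 0 0.16 0.0465 -0.289 -1;0 0 0 0.16 0.0465 -0.289 -1;0 0 0 0.16 0.0465 -0.289 -1;0 0 0 0.16 0.0465 -0.289 -1;0 0 0 0 0 0 -1"}}

```text
clock: 23.67
eef_pos: [642.7, 77.9, 151.7]
tool_rot: [1.928, 0.776, -1.035]
ft_force: [-7.3, -2.5, 8.4]
opening: 14.2
```

```bash
python3 st.py;python3 -c "
from look import *
look('b1',40,[640,75,150])"
```

```text
23.6667 rim in pin frame [ -1.02   1.14 -19.59] pa -44.1 tilt err deg [ 0.13 -0.15] F stand-axes [-2.5 -0.4 11.1] M tool [0.24 1.32 0.03] q [ 0.36  0.87 -0.89  2.07  1.88  0.58 -2.37] op 14.2
23.6667 pos [642.7  77.9 151.7] R [[0.478, 0.793, -0.378], [0.141, -0.494, -0.858], [-0.867, 0.356, -0.348]] q [ 0.36  0.87 -0.89  2.07  1.88  0.58 -2.37] op 14.2 F [-7.3 -2.5  8.4] M [-0.18  1.32  0.14]
scene [264.2 202. ] org 224 162
top [253.  163.5] org 213 123
```

View pics/b1.png

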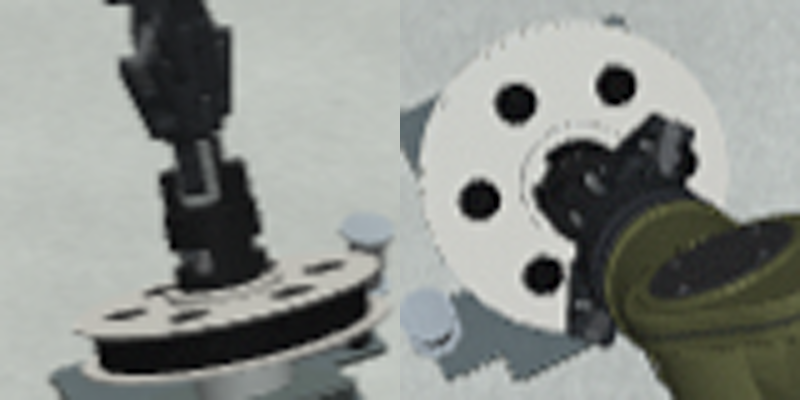

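{"name": "carry_out", "arguments": {"increments": "0 0 0 0.16 0.0465 -0.289 -1;0 0 0 0.16 0.0465 -0.289 -1;0 0 0 0.16 0.0465 -0.289 -1;0 0 0 0.16 0.0465 -0.289 -1;0 0 0 0.16 0.0465 -0.289 -1;0 0 0 0.16 0.0465 -0.289 -1;0 0 0 0.16 0.0465 -0.289 -1;0 0 0 0 0 0 -1;0 0 0 0 0 0 -1;0 0 0 0 0 0 -1"}}

```text
clock: 24.6
eef_pos: [642.6, 78.2, 151.8]
tool_rot: [2.132, 0.676, -1.174]
ft_force: [-8.7, -1.6, 8.2]
opening: 14.3
```

```bash
python3 st.py
```

```text
24.6 rim in pin frame [ -0.92   1.55 -19.52] pa -58.02 tilt err deg [ 0.12 -0.18] F stand-axes [-3.5  0.9 11.5] M tool [0.31 1.31 0.01] q [ 0.39  0.9  -0.95  2.07  1.86  0.63 -2.58] op 14.3
```

{"name": "carry_out", "arguments": {"increments": "0 0 0 0.08 0.023 -0.144 -1;0 0 0 0.08 0.023 -0.144 -1;0 0 0 0.08 0.023 -0.144 -1;0 0 0 0 0 0 -1;0 0 0 0 0 0 -1;0 0 0 0 0 0 -1;0 0 0 0 0 0 -1;0 0 0 0 0 0 -1;0 0 0 0 0 0 -1;0 0 0 0 0 0 -1"}}

```text
clock: 25.43
eef_pos: [642.6, 78.3, 151.9]
tool_rot: [2.175, 0.652, -1.203]
ft_force: [-7.6, -2.7, 8.1]
opening: 14.0
```

```bash
python3 st.py;python3 -c "
from look import *
look('b2',40,[640,75,150])"
```

```text
25.4333 rim in pin frame [ -0.91   1.61 -19.48] pa -61.0 tilt err deg [ 0.11 -0.18] F stand-axes [-2.9 -0.5 11.1] M tool [0.33 1.37 0.02] q [ 0.41  0.92 -0.99  2.07  1.85  0.67 -2.61] op 14.0
25.4333 pos [642.6  78.3 151.9] R [[0.478, 0.649, -0.592], [0.142, -0.722, -0.677], [-0.867, 0.239, -0.437]] q [ 0.41  0.92 -0.99  2.07  1.85  0.67 -2.61] op 14.0 F [-7.6 -2.7  8.1] M [-0.11  1.39  0.18]
scene [264.2 202. ] org 224 162
top [253.  163.5] org 213 123
```

View pics/b2.png

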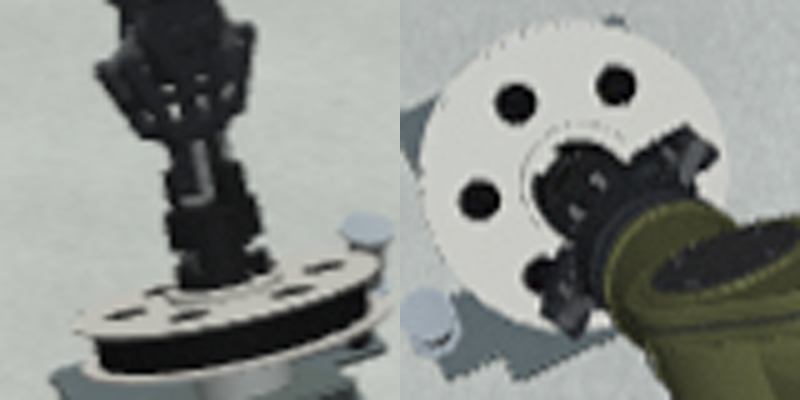

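{"name": "carry_out", "arguments": {"increments": "-0.0058 -0.0017 0.0104 0 0 0 -1;-0.0058 -0.0017 0.0104 0 0 0 -1;-0.0058 -0.0017 0.0104 0 0 0 -1;-0.0058 -0.0017 0.0104 0 0 0 -1;-0.0058 -0.0017 0.0104 0 0 0 -1;-0.0058 -0.0017 0.0104 0 0 0 -1;-0.0058 -0.0017 0.0104 0 0 0 -1;-0.0058 -0.0017 0.0104 0 0 0 -1;-0.0058 -0.0017 0.0104 0 0 0 -1;-0.0058 -0.0017 0.0104 0 0 0 -1"}}

```text
clock: 26.37
eef_pos: [641.2, 77.9, 154.4]
tool_rot: [2.175, 0.652, -1.203]
ft_force: [-8.1, -1.9, 6.8]
opening: 14.2
```

```bash
python3 st.py
```

```text
26.3667 rim in pin frame [ -0.91   1.62 -16.57] pa -61.0 tilt err deg [ 0.11 -0.18] F stand-axes [-3.8  0.4 10. ] M tool [0.35 1.33 0.03] q [ 0.41  0.91 -1.    2.07  1.84  0.67 -2.61] op 14.2
```

{"name": "carry_out", "arguments": {"increments": "-0.0044 -0.0013 0.0078 0 0 0 -1;-0.0044 -0.0013 0.0078 0 0 0 -1;-0.0044 -0.0013 0.0078 0 0 0 -1;-0.0044 -0.0013 0.0078 0 0 0 -1;-0.0044 -0.0013 0.0078 0 0 0 -1;-0.0044 -0.0013 0.0078 0 0 0 -1;-0.0044 -0.0013 0.0078 0 0 0 -1;-0.0044 -0.0013 0.0078 0 0 0 -1;-0.0044 -0.0013 0.0078 0 0 0 -1;0 0 0 0 0 0 -1"}}

```text
clock: 27.2
eef_pos: [640.2, 77.6, 156.1]
tool_rot: [2.175, 0.653, -1.203]
ft_force: [-6.5, -1.3, 5.4]
opening: 14.5
```

```bash
python3 st.py
```

```text
27.2 rim in pin frame [ -0.92   1.64 -14.6 ] pa -61.0 tilt err deg [ 0.11 -0.19] F stand-axes [-3.   0.5  8. ] M tool [0.42 1.2  0.02] q [ 0.41  0.91 -1.    2.07  1.84  0.67 -2.61] op 14.5
```

Now 0.15 mm per row until the notch floors take the load.

{"name": "carry_out", "arguments": {"increments": "-0.0029 -0.0008 0.0052 0 0 0 -1;-0.0029 -0.0008 0.0052 0 0 0 -1;-0.0029 -0.0008 0.0052 0 0 0 -1;-0.0029 -0.0008 0.0052 0 0 0 -1;-0.0029 -0.0008 0.0052 0 0 0 -1;-0.0029 -0.0008 0.0052 0 0 0 -1;-0.0029 -0.0008 0.0052 0 0 0 -1;0 0 0 0 0 0 -1;0 0 0 0 0 0 -1;0 0 0 0 0 0 -1"}}

```text
clock: 28.03
eef_pos: [639.8, 77.4, 156.9]
tool_rot: [2.175, 0.652, -1.204]
ft_force: [-5.8, -0.9, 5.0]
opening: 14.0
```

```bash
python3 st.py
```

```text
28.0333 rim in pin frame [ -0.96   1.58 -13.7 ] pa -61.01 tilt err deg [ 0.12 -0.19] F stand-axes [-2.5  0.7  7.2] M tool [0.41 1.23 0.07] q [ 0.41  0.9  -1.    2.07  1.84  0.66 -2.61] op 14.0
```

{"name": "carry_out", "arguments": {"increments": "-0.0029 -0.0008 0.0052 0 0 0 -1;-0.0029 -0.0008 0.0052 0 0 0 -1;-0.0029 -0.0008 0.0052 0 0 0 -1;-0.0029 -0.0008 0.0052 0 0 0 -1;-0.0029 -0.0008 0.0052 0 0 0 -1;-0.0029 -0.0008 0.0052 0 0 0 -1;-0.0029 -0.0008 0.0052 0 0 0 -1;0 0 0 0 0 0 -1;0 0 0 0 0 0 -1;0 0 0 0 0 0 -1"}}

```text
clock: 28.87
eef_pos: [639.7, 77.2, 157.2]
tool_rot: [2.175, 0.652, -1.204]
ft_force: [-2.5, 4.0, -8.2]
opening: 14.5
```

```bash
python3 st.py
```

```text
28.8667 rim in pin frame [ -0.88   1.42 -13.36] pa -61.04 tilt err deg [ 0.13 -0.2 ] F stand-axes [-5.2  4.5 -6.4] M tool [1.57 1.66 0.09] q [ 0.41  0.9  -1.    2.07  1.84  0.66 -2.6 ] op 14.5
```

{"name": "carry_out", "arguments": {"increments": "0.0025 0.0007 -0.0045 0 0 0 -1;0.0025 0.0007 -0.0045 0 0 0 -1;0.0025 0.0007 -0.0045 0 0 0 -1;0 0 0 0 0 0 -1;0 0 0 0 0 0 -1;0 0 0 0 0 0 -1;0 0 0 0 0 0 -1;0 0 0 0 0 0 -1;0 0 0 0 0 0 -1;0 0 0 0 0 0 -1"}}

```text
clock: 29.7
eef_pos: [639.8, 77.3, 157.2]
tool_rot: [2.175, 0.652, -1.204]
ft_force: [-4.1, 3.7, -5.9]
opening: 14.5
```

```bash
python3 st.py; python3 -c "
from look import *
look('b3',40,[640,75,150])"
```

```text
29.7 rim in pin frame [ -0.84   1.42 -13.42] pa -61.02 tilt err deg [ 0.12 -0.18] F stand-axes [-5.5  4.7 -3.7] M tool [1.5  1.71 0.03] q [ 0.41  0.9  -1.    2.07  1.84  0.66 -2.6 ] op 14.5
29.7 pos [639.8  77.3 157.2] R [[0.478, 0.649, -0.593], [0.142, -0.723, -0.677], [-0.867, 0.239, -0.437]] q [ 0.41  0.9  -1.    2.07  1.84  0.66 -2.6 ] op 14.5 F [-4.1  3.7 -5.9] M [0.75 2.   0.78]
scene [264.2 202. ] org 224 162
top [253.  163.5] org 213 123
```

View pics/b3.png

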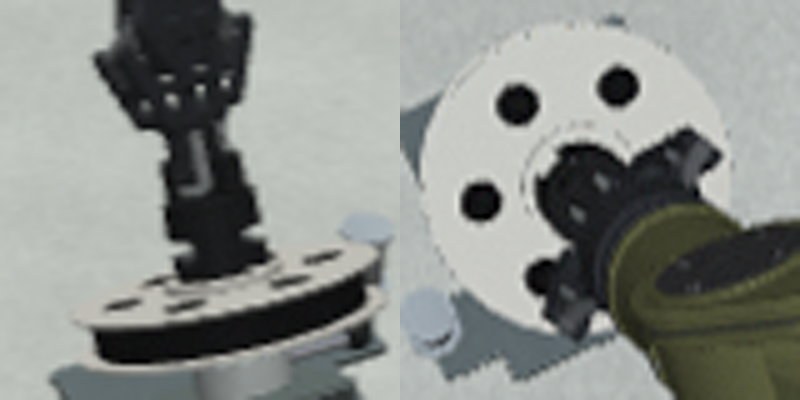

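{"name": "carry_out", "arguments": {"increments": "-0.007 0.005 -0.0066 0 0 0 -1;-0.007 0.005 -0.0066 0 0 0 -1;0 0 0 0 0 0 -1;0 0 0 0 0 0 -1;0 0 0 0 0 0 -1;0 0 0 0 0 0 -1;0 0 0 0 0 0 -1;0 0 0 0 0 0 -1;0 0 0 0 0 0 -1;0 0 0 0 0 0 -1", "force": 40}}

```text
clock: 30.63
eef_pos: [639.8, 77.3, 157.1]
tool_rot: [2.175, 0.651, -1.203]
ft_force: [-4.5, 3.7, -3.7]
opening: 14.1
```

```bash
python3 st.py
```

```text
30.6333 rim in pin frame [ -0.85   1.38 -13.46] pa -61.03 tilt err deg [ 0.08 -0.14] F stand-axes [-4.7  4.8 -1.6] M tool [1.42 1.64 0.07] q [ 0.41  0.91 -1.    2.07  1.84  0.67 -2.61] op 14.1
```

{"name": "carry_out", "arguments": {"increments": "0 0 0 0 0 0 -0.6;0 0 0 0 0 0 -0.5;0 0 0 0 0 0 -0.4;0 0 0 0 0 0 -0.3;0 0 0 0 0 0 -0.2;0 0 0 0 0 0 -0.1;0 0 0 0 0 0 0;0 0 0 0 0 0 0;0 0 0 0 0 0 0;0 0 0 0 0 0 0"}}

```text
clock: 31.47
eef_pos: [640.7, 76.4, 157.6]
tool_rot: [2.176, 0.648, -1.202]
ft_force: [0.9, 0.5, 0.5]
opening: 42.6
```

```bash
python3 st.py; python3 -c "
from look import *
look('b4',40,[640,75,150])"
```

```text
31.4667 rim in pin frame [  0.05   0.19 -13.34] pa -61.06 tilt err deg [ 0.   -0.01] F stand-axes [ 1.1  0.2 -0. ] M tool [-0.01  0.58 -0.04] q [ 0.42  0.9  -1.    2.07  1.84  0.67 -2.61] op 42.6
31.4667 pos [640.7  76.4 157.6] R [[0.48, 0.647, -0.593], [0.14, -0.723, -0.676], [-0.866, 0.242, -0.438]] q [ 0.42  0.9  -1.    2.07  1.84  0.67 -2.61] op 42.6 F [0.9 0.5 0.5] M [-0.15  0.56 -0.04]
scene [264.2 202. ] org 224 162
top [253.  163.5] org 213 123
```

View pics/b4.png

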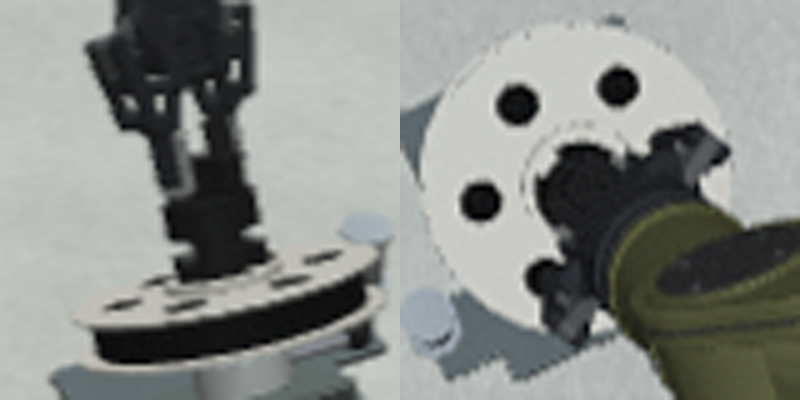

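Released cleanly; the cap stays down. Retract along the spindle axis.

{"name": "carry_out", "arguments": {"increments": "-0.05 -0.014 0.09 0 0 0 0;-0.1 -0.028 0.18 0 0 0 0;-0.2 -0.056 0.36 0 0 0 0;-0.2 -0.056 0.36 0 0 0 0;-0.2 -0.056 0.36 0 0 0 0;-0.2 -0.056 0.36 0 0 0 0;-0.2 -0.056 0.36 0 0 0 0;-0.3 -0.09 0.54 0 0 0 0;-0.3 -0.09 0.54 0 0 0 0;-0.3 -0.09 0.54 0 0 0 0"}}

```text
clock: 32.4
eef_pos: [588.5, 61.7, 251.4]
tool_rot: [2.176, 0.648, -1.201]
ft_force: [0.2, 0.1, 0.0]
opening: 42.8
```

{"name": "carry_out", "arguments": {"increments": "-0.6 -0.4 0.3 0 0 0 0;-0.8 -0.6 0.3 0 0 0 0;-0.8 -0.6 0.3 0 0 0 0;-0.8 -0.6 0.3 0 0 0 0;-0.8 -0.6 0 0 0 0 0;-0.8 -0.6 0 0 0 0 0;-0.6 -0.4 0 0 0 0 0;0 0 0 0 0 0 0;0 0 0 0 0 0 0;0 0 0 0 0 0 0"}}

```text
clock: 33.23
eef_pos: [460.2, -32.9, 280.8]
tool_rot: [2.177, 0.647, -1.2]
ft_force: [0.9, 0.0, -0.2]
opening: 43.0
```

```bash
python3 -c "
from look import *
look('b5',36,[640,75,150])
for n in C: print(n,[(q,[(round(d['conf'],2),np.round(d['point'],0).tolist()) for d in manip.cut_out(n,q)[:2]]) for q in('lock_cap','core_adaptor','stud_jar')])
import tgt,ov
s=manip.observe()
# model of locked cap
R=tgt.Rt(np.radians(-61)); st={'tool_rot':Ro.from_matrix(R).as_rotvec(),'eef_pos':tgt.PIN+tgt.u*(tgt.H-13.7)}
ov.overlay('b5',st=st)"
```

```text
33.2333 pos [460.2 -32.9 280.8] R [[0.482, 0.646, -0.592], [0.14, -0.723, -0.676], [-0.865, 0.243, -0.439]] q [ 0.89  0.47 -1.14  2.39  1.61  0.33 -2.39] op 43.0 F [ 0.9  0.  -0.2] M [-0.14  0.49 -0.  ]
scene [264.2 202. ] org 228 166
top [253.  163.5] org 217 127
scene [('lock_cap', [(0.57, [269.0, 203.0])]), ('core_adaptor', [(0.68, [164.0, 234.0])]), ('stud_jar', [(0.76, [135.0, 209.0])])]
top [('lock_cap', [(0.74, [249.0, 162.0]), (0.51, [244.0, 152.0])]), ('core_adaptor', [(0.89, [351.0, 179.0])]), ('stud_jar', [(0.86, [388.0, 204.0]), (0.28, [132.0, 272.0])])]
rim [665.1  83.3 113.6] in pin frame [  0.   -0.  -13.7] bar dir pa deg -61.0
```

View pics/b5_ov_scene.png

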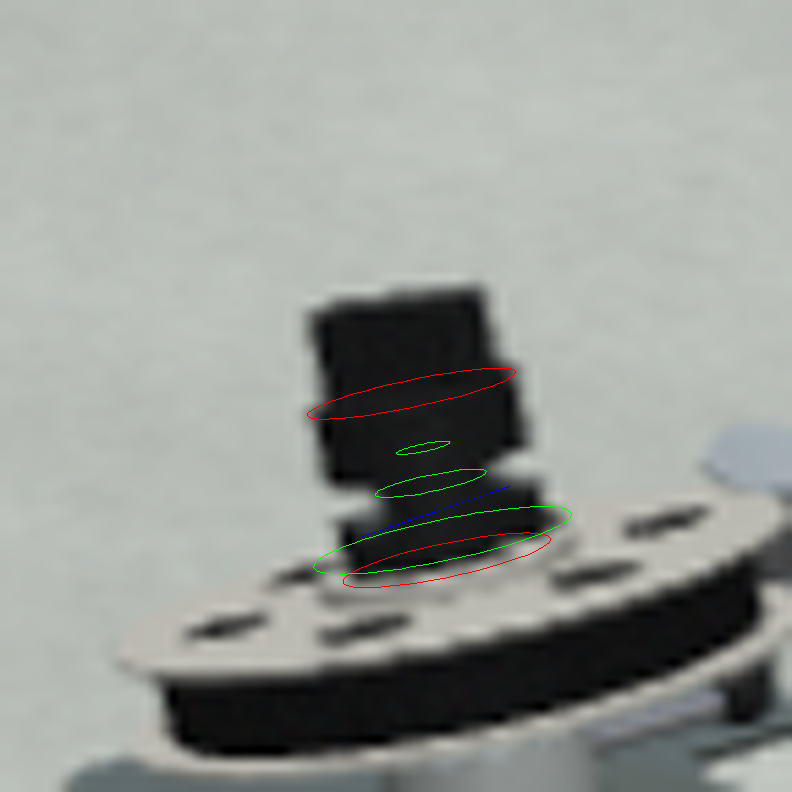

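View pics/b5_ov_top.png

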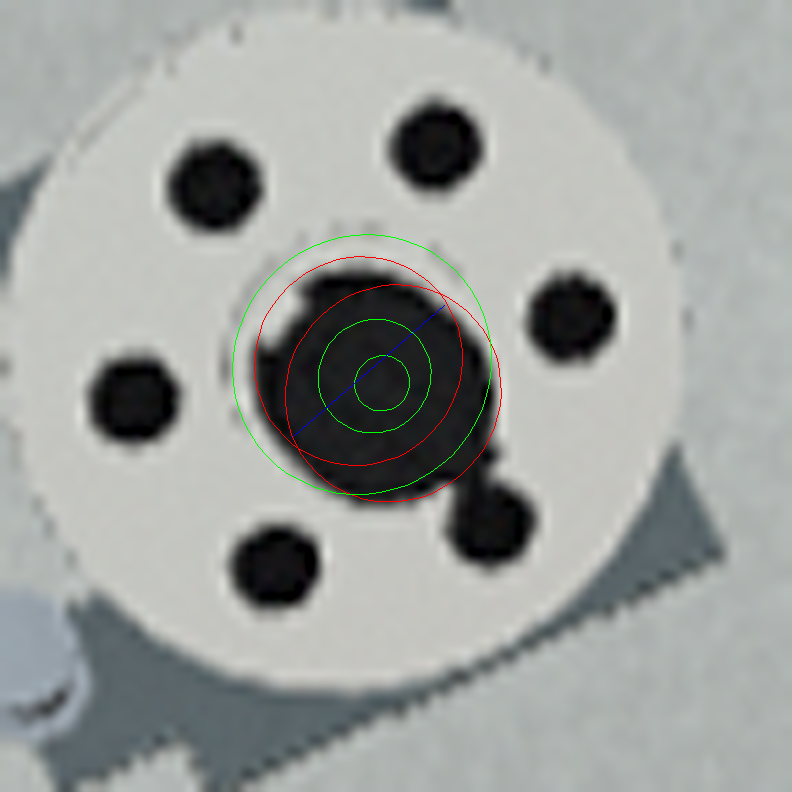

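View pics/b5_scene.png

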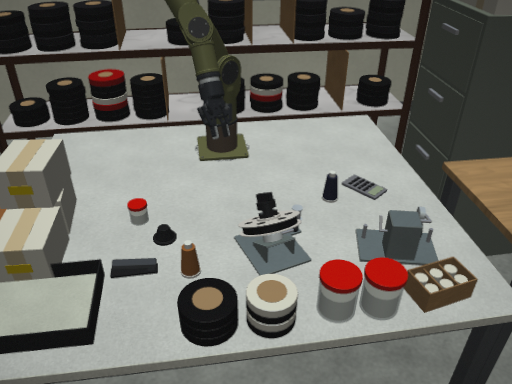

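```bash
python3 -c "
from h import *
print(manip.hand_in())"
```

```text
the job is handed in; nothing more can be done
None
```

The lock cap is on the spindle and locked in its notches. I handed the job in at about 33.6 s, with the arm clear of the stand.

**What I did**
- I gripped the cap by its bar, tilted it to the sloping spindle and lined the slots up with the pin as seen in the pictures. The slots dropped over the pin on the first try.
- I pushed down until the pin met the channel roof, backed off about 1.5 mm and turned 78° clockwise. There was almost no torque during the turn.
- I let the spring bring the cap up at about 2–4 mm/s while still gripping it. The load passed to the pin about 7.4 mm above the roof stop, against the 7 mm expected for the locked state. I then opened the gripper and drew back along the axis.

**Last checks**
- The final pictures show the cap standing on the spindle and the reel held down by roughly 6 mm. After release the wrist force was about zero.
- The cone and the jar were found where they stood before, to within a few pixels.

**Faults and limits**
- One push call contained a mistaken 5 mm down-and-up bump. I felt for the roof stop again straight afterwards and it was at the same height, so the cap had not slipped. I did not see the force peak of the bump itself.
- The turn stopped at 78° rather than at the wall, because the last joint was at -2.61 of its 2.66 limit. That is within the notch.
- The stand's fitted pose differed by 1–2 mm between the two cameras. I used felt contact for the heights instead.

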